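Change a badge press over from large to small dies

TASK

The badge press is being changed over to small badges; its ram already has the small upper die. Swap the two pairs of lower dies like for like: put the small cup die and the small crimp die upright into the shuttle sockets where the large cup die and the large crimp die now stand, and store each large die in the rack socket that the small die of its kind came from; the empty rack socket is there for parking and ends up empty again. Set the dies down into their sockets, do not drop them in, and leave the soldered wire cube undisturbed.

Things in the scene. Friction and masses are not known exactly. Their poses are not given: they have to be found in the camera images.
- large_cup_die: Loose turned steel die, about 0.34 kg. Foot 48 mm wide, 10 mm high, lower edge bevelled 4 mm; above it a straight round head 56 mm wide from 10 to 44 mm up: grip here. Cup die, 44 mm tall: its top is a round hollow 48 mm wide, 13 mm deep. Starts upright in the shuttle. Origin: centre of the underside, z up its axis.
- large_crimp_die: Loose turned steel die, about 0.38 kg. Foot 48 mm wide, 10 mm high, lower edge bevelled 4 mm; above it a straight round head 56 mm wide from 10 to 44 mm up: grip here. Crimp die, 58 mm tall: on its top stands a stepped round plug, 35 then 22 mm wide. Starts upright in the shuttle. Origin: centre of the underside, z up its axis.
- small_cup_die: Loose turned steel die, about 0.18 kg. Foot 48 mm wide, 10 mm high, lower edge bevelled 4 mm; above it a straight round head 36 mm wide from 10 to 44 mm up: grip here. Cup die, 44 mm tall: its top is a round hollow 28 mm wide, 13 mm deep. Starts upright in the rack. Origin: centre of the underside, z up its axis.
- small_crimp_die: Loose turned steel die, about 0.20 kg. Foot 48 mm wide, 10 mm high, lower edge bevelled 4 mm; above it a straight round head 36 mm wide from 10 to 44 mm up: grip here. Crimp die, 58 mm tall: on its top stands a stepped round plug, 22 then 14 mm wide. Starts upright in the rack. Origin: centre of the underside, z up its axis.
- shuttle_cup_socket: Bare-metal socket fixed on the shuttle (steel plate 92 x 250 x 12 mm, two sockets); holds the large cup die at the start. Shallow dish: floor 56 mm wide, 3 mm above its underside (15 mm above the table), flaring to 68 mm inside at the 9 mm high rim, 75 mm outside. Origin: centre of its underside. Its y runs along the row (sockets 90 mm apart): grip dies across it, along x.
- shuttle_crimp_socket: Bare-metal socket fixed on the shuttle (steel plate 92 x 250 x 12 mm, two sockets); holds the large crimp die at the start. Shallow dish: floor 56 mm wide, 3 mm above its underside (15 mm above the table), flaring to 68 mm inside at the 9 mm high rim, 75 mm outside. Origin: centre of its underside. Its y runs along the row (sockets 90 mm apart): grip dies across it, along x.
- rack_cup_socket: Black socket fixed on the rack (plywood 100 x 280 x 18 mm, three sockets); holds the small cup die at the start. Shallow dish: floor 56 mm wide, 3 mm above its underside (21 mm above the table), flaring to 68 mm inside at the 9 mm high rim, 75 mm outside. Origin: centre of its underside. Its y runs along the row (sockets 90 mm apart): grip dies across it, along x.
- rack_crimp_socket: Black socket fixed on the rack (plywood 100 x 280 x 18 mm, three sockets); holds the small crimp die at the start. Shallow dish: floor 56 mm wide, 3 mm above its underside (21 mm above the table), flaring to 68 mm inside at the 9 mm high rim, 75 mm outside. Origin: centre of its underside. Its y runs along the row (sockets 90 mm apart): grip dies across it, along x.
- rack_free_socket: Black socket fixed on the rack (plywood 100 x 280 x 18 mm, three sockets); empty at the start. Shallow dish: floor 56 mm wide, 3 mm above its underside (21 mm above the table), flaring to 68 mm inside at the 9 mm high rim, 75 mm outside. Origin: centre of its underside. Its y runs along the row (sockets 90 mm apart): grip dies across it, along x.
- wire_cube: Bystander: a delicate open cube soldered of 3 mm steel wire, 115 mm edges (one upright 35 mm longer), about 90 g, loose on the table beyond the plates. Origin: centre of its underside.
Mind the look-alikes: they are no part of the job. What is shaped like the small_crimp_die but green or pink is not meant.

How it is judged:
By the outcome, as a careful person would: the job done as asked, in the order asked, and still so for the second after the job is handed in, with the robot touching nothing.
It also fails if it takes over 122 s, if anything falls off the work surface, if the arm or the gripper's body presses on something with over 40 N, if the wrist force passes 120 N, or if a joint passes its speed limit or range.

ROBOT

A 6-joint arm with a two-finger parallel gripper is mounted at the origin on the work surface. World frame = base frame: x ahead of the robot, y to its left, z up, the work surface at z = 0. Lengths are in m, angles in rad, forces in N, time in s.
With the tool pointing down it reaches from about 0.3 to 0.875 m from the base axis. Payload 6.4 kg.
Tool frame: the origin (TCP) lies midway between the tips of the shut fingers; the grasp point (between the pads) lies 19 mm behind it; z points along the fingers, y is the direction in which the jaws open and shut (so a half turn about z gives the same grasp; the last joint's range is limited). The gripper opens to 85 mm and grips with 20 to 120 N. Pads are 22 mm wide; open, the fingers measure 114 mm over their backs; the gripper's body (76 mm by 85 mm) begins 54 mm behind the grasp point. The pads swing forward as they close: fully open they stand 13 mm farther back than shut.
Start: joints at [-1.436, 0.181, 1.607, -0, 1.354, -0.206], TCP at [0.192, -0.542, 0.231] pointing down, gripper open.
Joint ranges: [-2.99, 2.99], [-0.89, 2.07], [0.3, 2.58], [-1.14, 4.28], [0, 2.63], [-3.12, 3.12]. Speed limits (rad/s): [2.57, 2.57, 3.01, 3.14, 3.14, 3.14].

INTERFACE

Orientations are given as a unit quaternion [w, x, y, z].
In Python, from bench import get_obs, camera, hand_in gives the robot as it stands.
- The arm moves only by the tool drive_tool, never from a script. Its argument "deltas" is a list of rows, each a list of 2 entries, a list of its own where there are three numbers: the shift along the world's x, y, z in m, then the turn about the world's z in rad. A call has 1 to 10 rows; each row shifts and turns the pose as measured when the row begins; what a row does not reach is not made up. A row lasts 1/10 s, in which the tool goes at most 50 mm and 8.59 degrees, less where a joint would pass 70% of its speed; a pose out of reach is approached as far as the arm can. A call is refused whole if a number of a shift passes 0.05 or a number of a turn 0.15, either way. A call with a gripper value outside its range is refused whole. "gripper" is the opening, from 0 (shut) to 1 (fully open), set as the call begins (left out, the last holds). The fingers move at their own pace and stop on an object; the grip force is fixed at half the most. Time passes only in rows, so rows that do not move let the fingers close. It gives the time, the measured TCP pose, the force and the opening at its end, in the units of the state.
- get_obs(): the state, without advancing time (a new reading comes with each control period).
- camera(name): name is "scene" or "top"; returns a dict with "frame" (420x560x3 uint8, red, green, blue), "fx", "fy", "cx", "cy" (pixels), "eye" and "attitude" of the camera in the world. Camera axes: x right, y down, z forward; pixel columns grow to the right and rows downward; lengths in m; the calibration is good to about 2 mm. A picture is of the moment at which its call begins. There is no depth.
- hand_in(): hands the job in, once; it reports no verdict.
The state is a dict: "time_s": time; "q": joint angles; "dq": joint speeds; "joint_efforts": joint torques, N m; "eef_pos": TCP position; "eef_rot": TCP orientation; "wrist_force": force on the tool from outside, world axes, zero at the start; "torque": the same for the moment, N m; "opening": opening from 0.0 (shut) to 1.0 (fully open).
Only numpy, scipy, OpenCV 4.12 (cv2) and the standard library are available. Lean on these libraries where they do the work, as an engineer would, in place of code of your own. Each camera call takes 0.05 s, during which the arm holds its last target.

## Working session

There is one attempt and no reset: what is moved stays moved. The work goes in short steps, Python scripts to look and compute and a tool call to move; the robot and the scene stay as the last step left them, time stands still between calls to the robot, and variables do not carry over. Pictures are saved under pics/ and viewed, and the job is handed in when it is done.

Besides the shell and the picture viewer there is one more tool, called after "Call:" as a command line: name --argument value ..., lists and objects as JSON in quotes. drive_tool: Moves the arm, as the interface text tells. Its arguments: {"type":"object","properties":{"deltas":{"type":"array","items":{"type":"array"}},"gripper":{"type":"number"}},"required":["deltas"]}

```bash
mkdir -p pics; ls
cat > h.py <<'E'
import numpy as np, cv2
from bench import get_obs, camera, hand_in
E
python3 - <<'E'
from h import *
o=get_obs(); print(o)
for n in ("scene","top"):
    c=camera(n); cv2.imwrite(f"pics/{n}0.png",cv2.cvtColor(c["frame"],cv2.COLOR_RGB2BGR))
    print({k:v for k,v in c.items() if k!="frame"})
E
```

```text
pics
{'time_s': 0.0, 'q': array([-1.43626745e+00,  1.81515867e-01,  1.60799459e+00,  6.11453002e-06,
        1.35378942e+00, -2.06316838e-01]), 'dq': array([-0.00192228,  0.00191204,  0.00289321, -0.00109948,  0.00046704,
        0.00075148]), 'joint_efforts': array([-1.16411004e-03, -4.44871795e+01, -3.51337516e+01, -2.98156328e-04,
        9.42096405e-03, -2.47073257e-05]), 'eef_pos': array([ 0.19214865, -0.54137148,  0.23040478]), 'eef_rot': array([-8.52955085e-04,  9.85512892e-01,  1.69598383e-01,  3.36160299e-05]), 'wrist_force': array([ 0.20094314,  0.15141218, -0.00975131]), 'torque': array([-0.00696163, -0.03518387, -0.01470852]), 'opening': 0.9985420625532405}
{'fx': 394.96223953482513, 'fy': 394.96223953482513, 'cx': 276.50090460381443, 'cy': 212.9463554896443, 'eye': array([ 0.92852514, -0.16463673,  0.71515177]), 'attitude': array([-0.21128686,  0.84024565,  0.48253334, -0.12847837])}
{'fx': 527.3689583367612, 'fy': 527.3689583367612, 'cx': 274.5197729474774, 'cy': 214.81450638431068, 'eye': array([0.51189647, 0.00462398, 1.01438842]), 'attitude': array([ 0.04155126, -0.69668599,  0.71579346, -0.02327737])}
```

View pics/scene0.png

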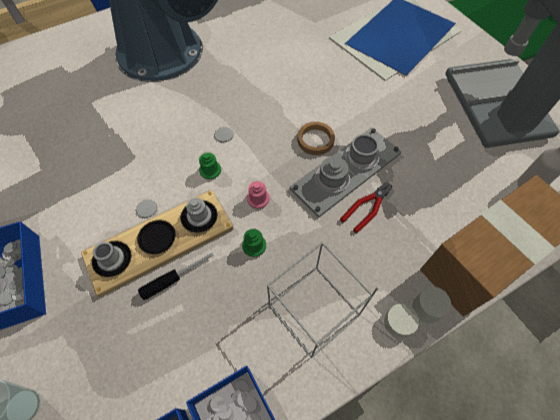

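View pics/top0.png

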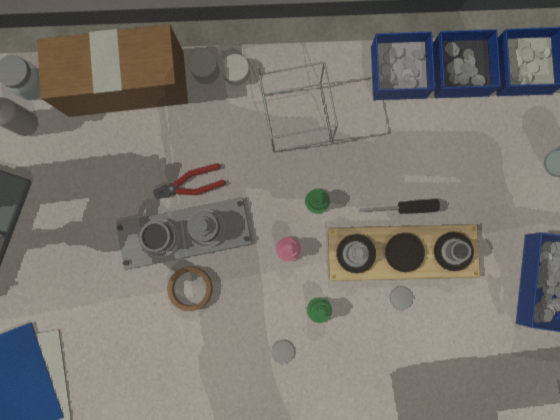

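```bash
cat >> h.py <<'E'
from scipy.spatial.transform import Rotation as R
def cal(c):
    w,x,y,z=c["attitude"]; return R.from_quat([x,y,z,w]).as_matrix()
def ray(c,uv,z):
    uv=np.atleast_2d(np.asarray(uv,float)); M=cal(c)
    d=np.c_[(uv[:,0]-c["cx"])/c["fx"],(uv[:,1]-c["cy"])/c["fy"],np.ones(len(uv))]@M.T
    return c["eye"]+d*((z-c["eye"][2])/d[:,2])[:,None]
def proj(c,P):
    p=(np.atleast_2d(P)-c["eye"])@cal(c)
    return np.c_[p[:,0]/p[:,2]*c["fx"]+c["cx"],p[:,1]/p[:,2]*c["fy"]+c["cy"]]
def crop(c,x0,y0,x1,y1,s,name):
    im=cv2.cvtColor(c["frame"],cv2.COLOR_RGB2BGR)[y0:y1,x0:x1]
    cv2.imwrite(name,cv2.resize(im,None,fx=s,fy=s,interpolation=cv2.INTER_CUBIC))
E
python3 - <<'E'
from h import *
c=camera("top"); np.save("top0.npy",c,allow_pickle=True)
crop(c,100,180,260,280,5,"pics/t_sh.png"); crop(c,320,210,490,290,4.7,"pics/t_ra.png")
s=camera("scene"); np.save("scene0.npy",s,allow_pickle=True)
crop(s,70,110,410,300,2.3,"pics/s_all.png")
for uv in [(157,236),(205,227),(355,253),(405,252),(455,251)]: print(ray(c,uv,0.03).round(3))
E
```

```text
[[0.569 0.251 0.03 ]]
[[0.584 0.16  0.03 ]]
[[ 0.527 -0.119  0.03 ]]
[[ 0.527 -0.211  0.03 ]]
[[ 0.526 -0.303  0.03 ]]
```

View pics/t_sh.png

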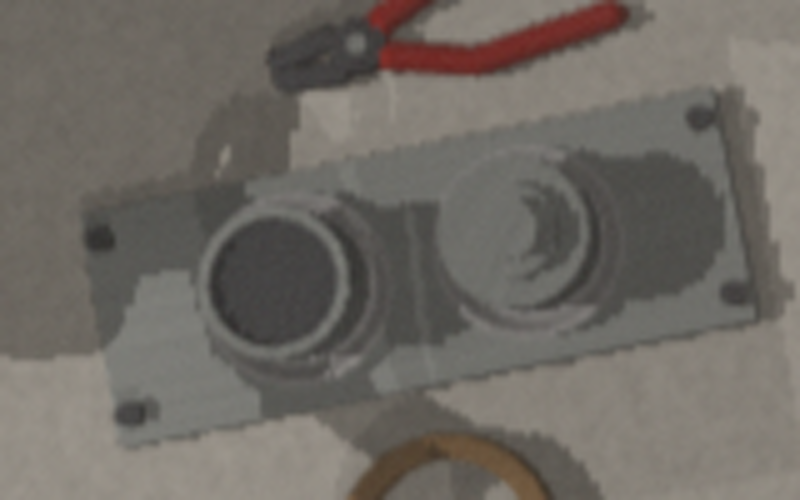

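View pics/t_ra.png

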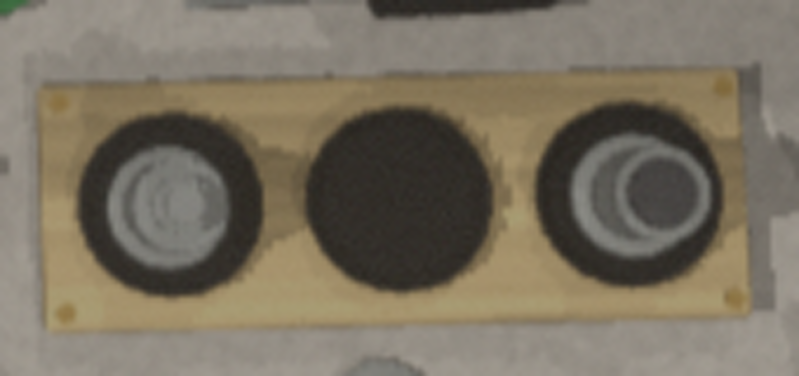

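View pics/s_all.png

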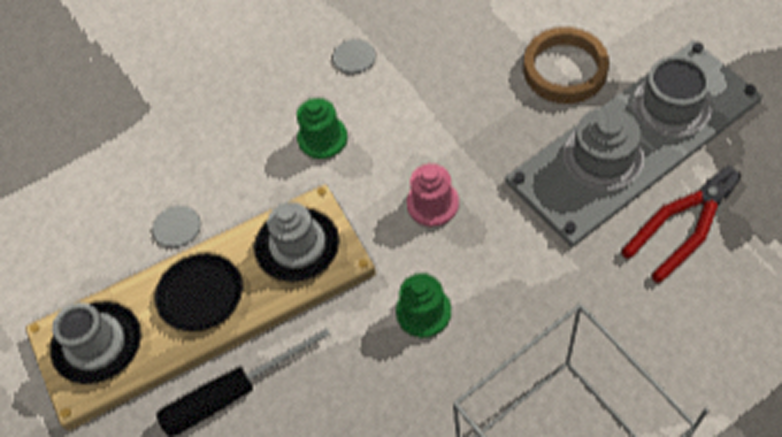

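Run:
```python
from h import *
c=np.load("top0.npy",allow_pickle=True).item(); s=np.load("scene0.npy",allow_pickle=True).item()
# rack black sockets in both
def blobs(c,box,zs):
    hsv=cv2.cvtColor(c["frame"],cv2.COLOR_RGB2HSV)
    m=((c["frame"].max(2)<62)).astype(np.uint8)*255
    k=np.zeros_like(m); x0,y0,x1,y1=box; k[y0:y1,x0:x1]=m[y0:y1,x0:x1]
    cs,_=cv2.findContours(k,cv2.RETR_EXTERNAL,cv2.CHAIN_APPROX_NONE)
    out=[]
    for q in cs:
        if cv2.contourArea(q)<300: continue
        h=cv2.convexHull(q)[:,0,:]
        W=ray(c,h,zs)[:,:2].astype(np.float32)
        (x,y),r=cv2.minEnclosingCircle(W)
        e=cv2.fitEllipse(W*1000)
        out.append((x,y,r)); print("blob",np.round([x,y,r],4),"ell",np.round(e[0],1),np.round(e[1],1))
    return out
print("top");blobs(c,(325,215,485,285),0.027)
print("scene");blobs(s,(75,190,235,295),0.027)
# wood plate, top
for n,cc,box in(("top",c,(320,215,490,290)),("scene",s,(70,185,240,300))):
    hsv=cv2.cvtColor(cc["frame"],cv2.COLOR_RGB2HSV)
    m=((hsv[...,1]>65)&(hsv[...,0]>10)&(hsv[...,0]<35)&(hsv[...,2]>70)).astype(np.uint8)
    k=np.zeros_like(m); x0,y0,x1,y1=box; k[y0:y1,x0:x1]=m[y0:y1,x0:x1]
    k=cv2.morphologyEx(k,cv2.MORPH_OPEN,np.ones((3,3)))
    q=max(cv2.findContours(k,cv2.RETR_EXTERNAL,cv2.CHAIN_APPROX_NONE)[0],key=cv2.contourArea)
    W=(ray(cc,q[:,0,:],0.018)[:,:2]*1000).astype(np.float32)
    print(n,"rack rect",cv2.minAreaRect(W))
# shuttle corners
q=np.array([(82,207),(715,90),(762,318),(120,446)])/5+[100,180]-0.4
W=ray(c,q,0.012)[:,:2]; print(W.round(4),"ctr",W.mean(0), [np.linalg.norm(W[i]-W[i-1]).round(4) for i in range(4)])
ax=(W[0]+W[3]-W[1]-W[2]); ax/=np.linalg.norm(ax); print("axis(+y)",ax,np.degrees(np.arctan2(-ax[0],ax[1])))
print("sockets",W.mean(0)+0.045*ax,W.mean(0)-0.045*ax)
q=np.array([(508,181),(699,43),(760,95),(571,243)])/2.3+[70,110]-0.3
W=ray(s,q,0.012)[:,:2]; print("scene",W.round(4),"ctr",W.mean(0), [np.linalg.norm(W[i]-W[i-1]).round(4) for i in range(4)])
# heads
for n,uv,z in (("Lcup",(275,282),.059),("Lcrimp",(514,231),.059)):
    print(n,ray(c,np.array(uv)/5+[100,180]-.4,z))
for n,uv,z in (("Scup",(664,190),.065),("Scrimp",(182,205),.079)):
    print(n,ray(c,np.array(uv)/4.7+[320,210]-.4,z))
```

```text
top
blob [ 0.5272 -0.1206  0.0357] ell [ 527.4 -120.7] [69.7 70.8]
blob [ 0.5271 -0.2101  0.036 ] ell [ 527.1 -210.4] [69.9 71.2]
blob [ 0.527  -0.3003  0.0357] ell [ 526.8 -300.5] [70.  70.7]
scene
blob [ 0.618  -0.2413  0.0379] ell [ 617.8 -239.4] [28.4 88.4]
blob [ 0.526  -0.3     0.0363] ell [ 526.1 -299.8] [71.3 71.4]
blob [ 0.5259 -0.2097  0.0366] ell [ 526.3 -209.7] [71.3 72.1]
blob [ 0.5262 -0.1201  0.0364] ell [ 526.8 -120.1] [71.  71.3]
top rack rect ((527.0029907226562, -209.27255249023438), (279.4897155761719, 98.7553939819336), 89.7833023071289)
scene rack rect ((529.80712890625, -209.6118927001953), (278.8676452636719, 106.07157897949219), 89.87883758544922)
[[0.6011 0.3345]
 [0.6393 0.0897]
 [0.5515 0.0736]
 [0.5093 0.3197]] ctr [0.57530654 0.20439536] [np.float64(0.093), np.float64(0.2477), np.float64(0.0893), np.float64(0.2497)]
axis(+y) [-0.16157802  0.98685994] 9.298502168293671
sockets [0.56803553 0.24880406] [0.58257755 0.15998666]
scene [[0.5564 0.0754]
 [0.5142 0.3225]
 [0.5958 0.3339]
 [0.6394 0.0899]] ctr [0.57644615 0.20541033] [np.float64(0.0843), np.float64(0.2507), np.float64(0.0824), np.float64(0.2479)]
Lcup [[0.56750601 0.24798737 0.059     ]]
Lcrimp [[0.5837301  0.16020876 0.059     ]]
Scup [[ 0.52723659 -0.30210418  0.065     ]]
Scrimp [[ 0.52614595 -0.1182228   0.079     ]]
```

Run:
```python
from h import *
c=np.load("top0.npy",allow_pickle=True).item(); s=np.load("scene0.npy",allow_pickle=True).item()
crop(c,240,50,400,160,5,"pics/t_cube.png"); crop(s,200,230,390,370,4,"pics/s_cube.png")
# long upright candidates
for uv in [(274,151),(336,142),(331,142),(262,72),(325,64)]: print(uv,ray(c,uv,0.0).round(3)[0],ray(c,uv,.115).round(3)[0])
print("scene")
for uv in [(268,290),(313,352),(376,291),(322,244)]: print(uv,ray(s,uv,.115).round(3)[0])
```

```text
(274, 151) [0.731 0.027 0.   ] [0.706 0.025 0.115]
(336, 142) [ 0.745 -0.094  0.   ] [ 0.718 -0.083  0.115]
(331, 142) [ 0.745 -0.084  0.   ] [ 0.719 -0.074  0.115]
(262, 72) [0.891 0.047 0.   ] [0.848 0.042 0.115]
(325, 64) [ 0.902 -0.078  0.   ] [ 0.858 -0.069  0.115]
scene
(268, 290) [ 0.754 -0.087  0.115]
(313, 352) [ 0.867 -0.076  0.115]
(376, 291) [0.84  0.058 0.115]
(322, 244) [0.73  0.029 0.115]
```

View pics/s_cube.png

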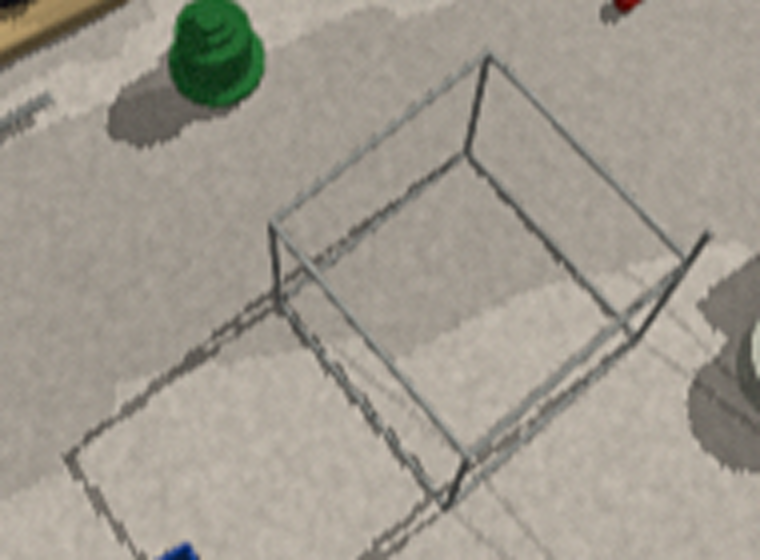

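Call:
drive_tool --deltas '[[[0.019, 0.04, 0], 0.139], [[0.019, 0.04, 0], 0.139], [[0.019, 0.04, 0], 0.139], [[0.019, 0.04, 0], 0.139], [[0.019, 0.04, 0], 0.139], [[0.019, 0.04, 0], 0.139], [[0.019, 0.04, 0], 0.139], [[0.019, 0.04, 0], 0.139], [[0.019, 0.04, 0], 0.139], [[0.019, 0.04, 0], 0.139]]' --gripper 1

```text
time_s: 1.2
eef_pos: [0.3828, -0.1301, 0.2288]
eef_rot: [0.0, 0.632, 0.775, -0.0]
wrist_force: [1.7, -0.7, 0.1]
opening: 0.999
```

The scene crop shows the cube's near top edge at about (322,244) and (268,290), which puts it at x ≥ 0.73, well clear of the x ≤ 0.6 routes.

Call:
drive_tool --deltas '[[[0.019, 0.038, -0.007], -0.02], [[0.019, 0.038, -0.007], -0.02], [[0.019, 0.038, -0.007], 0], [[0.019, 0.038, -0.007], 0], [[0.019, 0.038, -0.007], 0], [[0.019, 0.038, -0.007], 0], [[0.018, 0.038, -0.007], 0], [[0.018, 0.038, -0.007], 0], [[0.018, 0.038, -0.007], 0], [[0.016, 0.035, -0.007], 0]]'

```text
time_s: 2.2
eef_pos: [0.5722, 0.2658, 0.1574]
eef_rot: [0.004, 0.645, 0.764, 0.001]
wrist_force: [0.8, -0.1, -0.5]
opening: 0.998
```

Call:
drive_tool --deltas '[[[0, 0, -0.01], 0]]'

```text
time_s: 2.3
eef_pos: [0.5734, 0.2699, 0.1471]
eef_rot: [0.004, 0.643, 0.766, 0.002]
wrist_force: [-0.0, -0.5, 0.6]
opening: 1.004
```

Call:
drive_tool --deltas '[[[-0.003, -0.011, -0.02], -0.012], [[-0.002, -0.01, -0.02], 0], [[0, 0, -0.02], 0], [[0, 0, 0], 0], [[0, 0, 0], 0]]'

```text
time_s: 2.8
eef_pos: [0.5655, 0.2479, 0.0819]
eef_rot: [0.003, 0.647, 0.763, -0.001]
wrist_force: [0.4, -0.1, 0.9]
opening: 1.003
```

Run:
```python
from h import *
s=camera("scene"); crop(s,270,60,470,220,4,"pics/s1.png")
print(get_obs()["eef_pos"],get_obs()["eef_rot"])
```

```text
[0.56527586 0.2478993  0.08181942] [ 0.00250749  0.64693445  0.76254074 -0.00107362]
```

View pics/s1.png

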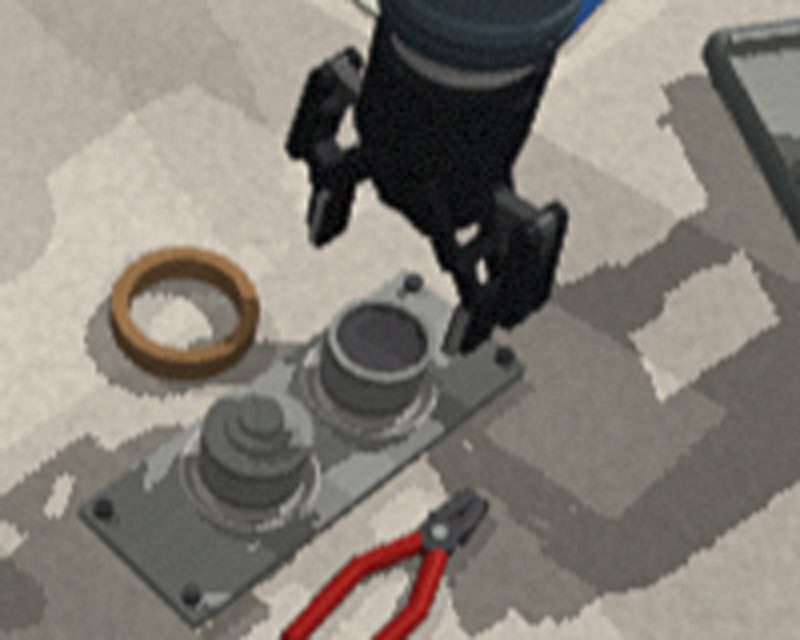

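The crop shows the open fingers straddling the large cup die (ring at crop (380,335)), aligned across the row, so I descend.

Call:
drive_tool --deltas '[[[0.001, 0, -0.015], 0], [[0.001, 0, -0.015], 0], [[0, 0, -0.012], 0], [[0, 0, -0.008], 0], [[0, 0, -0.003], 0], [[0, 0, 0], 0]]'

```text
time_s: 3.45
eef_pos: [0.5687, 0.2481, 0.0264]
eef_rot: [0.004, 0.647, 0.763, 0.0]
wrist_force: [-0.7, -0.4, 0.2]
opening: 1.001
```

Call:
drive_tool --deltas '[[[0, 0, -0.001], 0], [[0, 0, 0], 0], [[0, 0, 0], 0], [[0, 0, 0], 0], [[0, 0, 0], 0], [[0, 0, 0], 0]]' --gripper 0

```text
time_s: 4.05
eef_pos: [0.5689, 0.2483, 0.0261]
eef_rot: [0.004, 0.647, 0.763, 0.001]
wrist_force: [-0.1, 0.3, -1.8]
opening: 0.637
```

Call:
drive_tool --deltas '[[[0, 0, 0], 0], [[0, 0, 0.01], 0], [[0, 0, 0.03], 0], [[0, 0, 0.04], 0], [[0, 0, 0.03], 0], [[0, 0, 0.01], 0], [[0, 0, 0], 0]]'

```text
time_s: 4.75
eef_pos: [0.5662, 0.2477, 0.1505]
eef_rot: [0.003, 0.647, 0.763, -0.001]
wrist_force: [0.1, -0.0, -3.5]
opening: 0.641
```

Run:
```python
from h import *
s=camera("scene"); crop(s,270,20,470,180,4,"pics/s2.png")
```

```text
(no output)
```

View pics/s2.png

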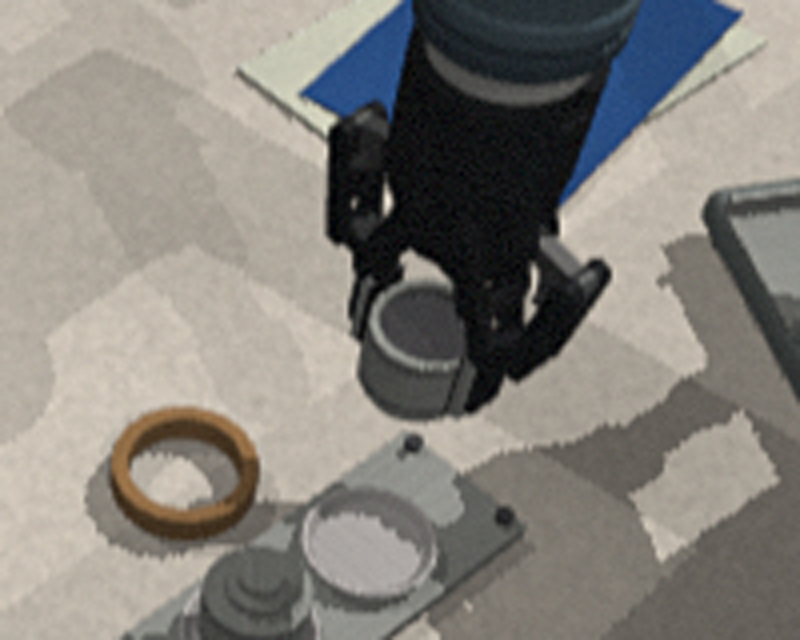

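The crop shows the large cup die held level between the pads and its socket empty at crop (370,545).

Call:
drive_tool --deltas '[[[-0.004, -0.02, 0.003], -0.017], [[-0.004, -0.035, 0], -0.017], [[-0.004, -0.045, 0], -0.017], [[-0.004, -0.045, 0], -0.017], [[-0.004, -0.045, 0], -0.017], [[-0.004, -0.045, 0], -0.017], [[-0.004, -0.045, 0], -0.017], [[-0.004, -0.045, 0], -0.017], [[-0.004, -0.045, 0], -0.017], [[-0.003, -0.035, 0], -0.012]]'

```text
time_s: 5.8
eef_pos: [0.5113, -0.1645, 0.1321]
eef_rot: [-0.011, 0.706, 0.708, -0.008]
wrist_force: [-0.7, -0.3, -3.4]
opening: 0.64
```

Call:
drive_tool --deltas '[[[0, -0.02, 0], 0], [[0, -0.01, 0], 0], [[0, 0, 0], 0], [[0, 0, 0], 0]]'

```text
time_s: 6.2
eef_pos: [0.5067, -0.198, 0.1252]
eef_rot: [-0.016, 0.709, 0.705, -0.009]
wrist_force: [0.1, 0.5, -2.5]
opening: 0.642
```

Call:
drive_tool --deltas '[[[0.005, -0.003, 0], 0], [[0.005, -0.003, 0], 0], [[0.005, -0.003, 0], 0], [[0.004, -0.002, 0], 0], [[0, 0, 0], 0]]'

```text
time_s: 6.7
eef_pos: [0.5283, -0.2053, 0.1247]
eef_rot: [-0.017, 0.707, 0.707, -0.009]
wrist_force: [-0.6, -0.1, -2.9]
opening: 0.639
```

```bash
cat >> h.py <<'E'
def st():
    o=get_obs(); w,x,y,z=o["eef_rot"]; M=R.from_quat([x,y,z,w]).as_matrix()
    print("t",round(o["time_s"],2),"pos",o["eef_pos"].round(4),"jaw yaw deg",round(np.degrees(np.arctan2(M[1,1],M[0,1])),2),"toolz xy mrad",(M[:2,2]*1000).round(1),"F",o["wrist_force"].round(1),"open",round(o["opening"],3))
    print("q",o["q"].round(3))
E
python3 -c "
from h import *
st()"
```

```text
t 6.7 pos [ 0.5283 -0.2053  0.1247] jaw yaw deg 0.03 toolz xy mrad [-36.5  10.4] F [-0.6 -0.1 -2.9] open 0.639
q [-0.574  0.306  1.685 -0.012  1.187 -0.569]
```

Call:
drive_tool --deltas '[[[0, -0.002, -0.01], 0], [[0, -0.002, -0.015], 0], [[0, -0.001, -0.02], 0], [[0, 0, -0.015], 0], [[0, 0, -0.008], 0], [[0, 0, 0], 0], [[0, 0, 0], 0]]'

```text
time_s: 7.4
eef_pos: [0.5262, -0.2099, 0.0492]
eef_rot: [-0.018, 0.707, 0.707, -0.01]
wrist_force: [-0.2, -0.5, -3.4]
opening: 0.636
```

```bash
python3 -c "
from h import *
st()"
```

```text
t 7.4 pos [ 0.5262 -0.2099  0.0492] jaw yaw deg 0.01 toolz xy mrad [-39.6  12.4] F [-0.2 -0.5 -3.4] open 0.636
q [-0.582  0.417  1.715 -0.013  1.049 -0.576]
```

Call:
drive_tool --deltas '[[[0, 0, -0.006], 0], [[0, 0, -0.005], 0], [[0, 0, -0.003], 0], [[0, 0, -0.001], 0], [[0, 0, 0], 0]]'

```text
time_s: 7.9
eef_pos: [0.5276, -0.2107, 0.0349]
eef_rot: [-0.016, 0.707, 0.707, -0.009]
wrist_force: [0.5, -0.8, -2.9]
opening: 0.641
```

Call:
drive_tool --deltas '[[[0, 0, -0.0015], 0], [[0, 0, 0], 0]]'

```text
time_s: 8.1
eef_pos: [0.5279, -0.2109, 0.0336]
eef_rot: [-0.016, 0.707, 0.707, -0.009]
wrist_force: [-0.7, 0.4, -3.7]
opening: 0.639
```

Call:
drive_tool --deltas '[[[0, 0, -0.0012], 0], [[0, 0, 0], 0]]'

```text
time_s: 8.3
eef_pos: [0.5282, -0.2111, 0.0329]
eef_rot: [-0.016, 0.707, 0.707, -0.009]
wrist_force: [1.1, 0.2, -3.2]
opening: 0.636
```

Call:
drive_tool --deltas '[[[0, 0, -0.0012], 0], [[0, 0, 0], 0]]'

```text
time_s: 8.5
eef_pos: [0.5285, -0.2112, 0.033]
eef_rot: [-0.016, 0.707, 0.707, -0.009]
wrist_force: [0.4, 0.0, -2.4]
opening: 0.643
```

Run:
```python
from h import *
st()
s=camera("scene"); crop(s,60,150,260,310,4,"pics/s3.png"); st()
```

```text
t 8.5 pos [ 0.5285 -0.2112  0.033 ] jaw yaw deg 0.04 toolz xy mrad [-34.8   9. ] F [ 0.4  0.  -2.4] open 0.643
q [-0.582  0.445  1.716 -0.014  1.015 -0.575]
t 8.55 pos [ 0.5286 -0.2113  0.0329] jaw yaw deg 0.03 toolz xy mrad [-34.5   8.9] F [ 0.9 -0.4 -2.1] open 0.636
q [-0.582  0.445  1.716 -0.014  1.014 -0.575]
```

View pics/s3.png

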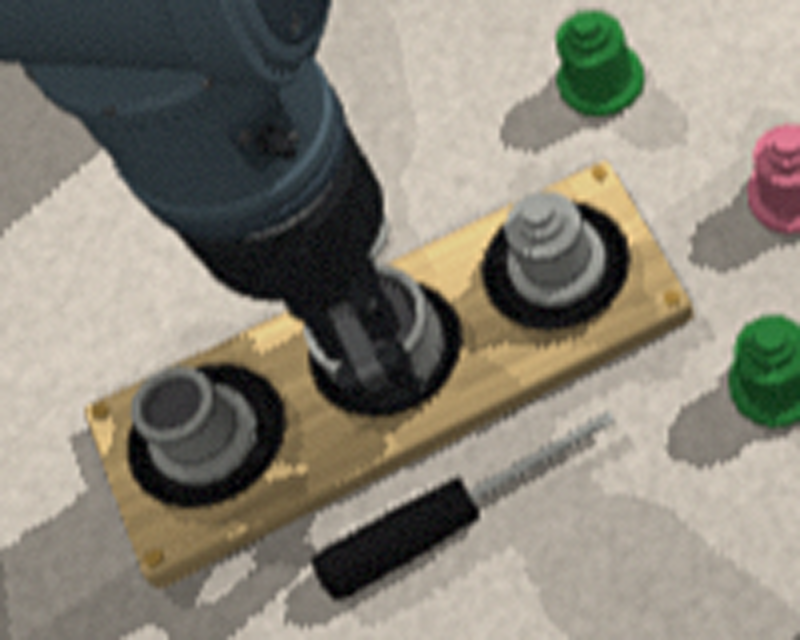

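Call:
drive_tool --deltas '[[[-0.0005, 0, -0.002], 0], [[0, 0, 0], 0]]'

```text
time_s: 8.75
eef_pos: [0.5289, -0.2114, 0.0331]
eef_rot: [-0.015, 0.707, 0.707, -0.009]
wrist_force: [-0.5, -0.2, -2.5]
opening: 0.638
```

Call:
drive_tool --deltas '[[[0, 0, 0], 0], [[0, 0, 0], 0], [[0, 0, 0], 0], [[0, 0, 0], 0]]' --gripper 0.85

```text
time_s: 9.15
eef_pos: [0.5297, -0.2121, 0.0333]
eef_rot: [-0.014, 0.707, 0.707, -0.009]
wrist_force: [-0.6, -0.0, -0.7]
opening: 0.849
```

Call:
drive_tool --deltas '[[[0, 0, 0.01], 0], [[0, 0, 0.02], 0], [[0, 0, 0.03], 0], [[0, 0, 0.03], 0], [[0, 0, 0.02], 0], [[0, 0, 0.0], 0]]' --gripper 1

```text
time_s: 9.75
eef_pos: [0.5286, -0.2115, 0.1491]
eef_rot: [-0.014, 0.707, 0.707, -0.009]
wrist_force: [0.5, -0.4, -0.4]
opening: 1.001
```

Run:
```python
from h import *
st()
s=camera("scene"); crop(s,60,150,260,310,4,"pics/s4.png")
```

```text
t 9.75 pos [ 0.5286 -0.2115  0.1491] jaw yaw deg 0.02 toolz xy mrad [-32.7   8. ] F [ 0.5 -0.4 -0.4] open 1.001
q [-0.583  0.277  1.666 -0.012  1.23  -0.579]
```

View pics/s4.png

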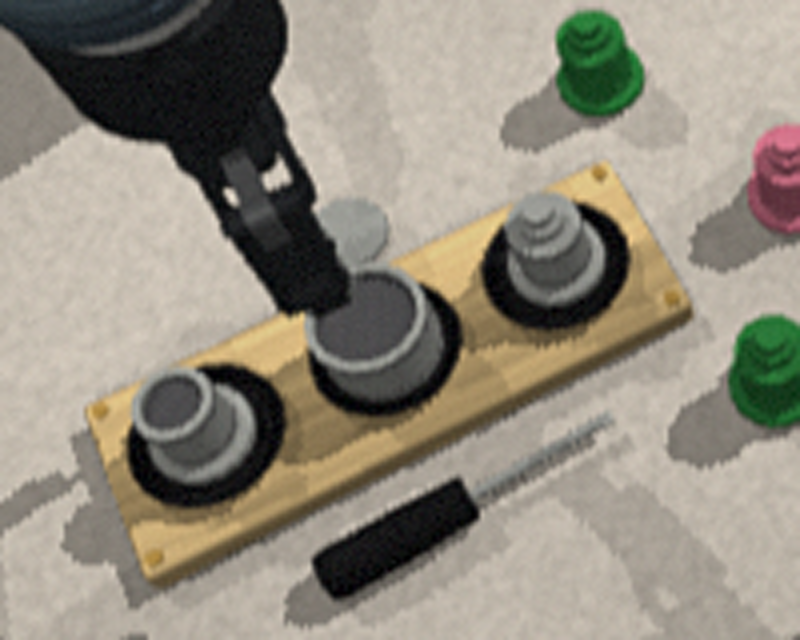

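The crop shows the large cup die standing level in the free socket. The tool axis has drifted about 2° off vertical, so I try whether a fast-out, slow-back jog in free air undoes that.

Call:
drive_tool --deltas '[[[-0.04, 0, 0], 0], [[-0.04, 0, 0], 0], [[0, 0, 0], 0]]'

```text
time_s: 10.1
eef_pos: [0.444, -0.2092, 0.1433]
eef_rot: [-0.019, 0.706, 0.708, -0.009]
wrist_force: [0.9, -0.3, -0.7]
opening: 1.001
```

```bash
python3 -c "
from h import *
st()"
```

```text
t 10.1 pos [ 0.444  -0.2092  0.1433] jaw yaw deg 0.13 toolz xy mrad [-39.4  12.8] F [ 0.9 -0.3 -0.7] open 1.001
q [-0.673  0.124  1.864 -0.016  1.193 -0.669]
```

Call:
drive_tool --deltas '[[[0.02, -0.02, 0], 0], [[0.02, -0.02, 0], 0], [[0.02, -0.02, 0], 0], [[0.02, -0.02, 0], 0], [[0, 0, 0], 0]]'

```text
time_s: 10.6
eef_pos: [0.5234, -0.2894, 0.1369]
eef_rot: [-0.023, 0.707, 0.707, -0.01]
wrist_force: [0.3, -0.7, 0.1]
opening: 1.003
```

```bash
python3 -c "
from h import *
st()"
```

```text
t 10.6 pos [ 0.5234 -0.2894  0.1369] jaw yaw deg 0.06 toolz xy mrad [-45.6  18.7] F [ 0.3 -0.7  0.1] open 1.003
q [-0.695  0.361  1.584 -0.016  1.243 -0.69 ]
```

Call:
drive_tool --deltas '[[[0, 0.04, 0.01], 0], [[0, 0.04, 0.01], 0], [[0, 0, 0], 0]]'

```text
time_s: 10.9
eef_pos: [0.5213, -0.2068, 0.1523]
eef_rot: [-0.027, 0.708, 0.706, -0.01]
wrist_force: [-0.6, -0.4, 0.2]
opening: 0.999
```

```bash
python3 -c "
from h import *
st()"
```

```text
t 10.9 pos [ 0.5213 -0.2068  0.1523] jaw yaw deg -0.15 toolz xy mrad [-51.8  23.9] F [-0.6 -0.4  0.2] open 0.999
q [-0.584  0.272  1.667 -0.009  1.259 -0.578]
```

Call:
drive_tool --deltas '[[[0, -0.01, 0], 0], [[0, -0.01, 0], 0], [[0, -0.01, 0], 0], [[0, -0.01, 0], 0], [[0, -0.01, 0], 0], [[0, -0.01, 0], 0], [[0, -0.01, 0], 0], [[0, -0.01, 0], 0], [[0, -0.01, 0], 0]]'

```text
time_s: 11.8
eef_pos: [0.5189, -0.3069, 0.1493]
eef_rot: [-0.028, 0.709, 0.705, -0.011]
wrist_force: [1.0, 0.2, 1.1]
opening: 0.999
```

```bash
python3 -c "
from h import *
st()"
```

```text
t 11.8 pos [ 0.5189 -0.3069  0.1493] jaw yaw deg -0.28 toolz xy mrad [-55.  25.] F [1.  0.2 1.1] open 0.999
q [-0.721  0.364  1.554 -0.018  1.282 -0.71 ]
```

Call:
drive_tool --deltas '[[[0, 0, 0.05], 0], [[0, 0, 0.05], 0], [[0, 0, 0], 0]]'

```text
time_s: 12.1
eef_pos: [0.5171, -0.3089, 0.25]
eef_rot: [-0.031, 0.709, 0.704, -0.011]
wrist_force: [-0.1, -1.2, -0.4]
opening: 1.003
```

```bash
python3 -c "
from h import *
st()"
```

```text
t 12.1 pos [ 0.5171 -0.3089  0.25  ] jaw yaw deg -0.39 toolz xy mrad [-59.2  28.4] F [-0.1 -1.2 -0.4] open 1.003
q [-0.726  0.273  1.46  -0.018  1.472 -0.716]
```

Call:
drive_tool --deltas '[[[0, 0, -0.05], 0], [[0, 0, -0.05], 0], [[0, 0, 0], 0]]'

```text
time_s: 12.4
eef_pos: [0.5194, -0.312, 0.1527]
eef_rot: [-0.025, 0.709, 0.704, -0.011]
wrist_force: [-0.8, 1.0, 0.2]
opening: 0.997
```

```bash
python3 -c "
from h import *
st()"
```

```text
t 12.4 pos [ 0.5194 -0.312   0.1527] jaw yaw deg -0.4 toolz xy mrad [-50.5  20.8] F [-0.8  1.   0.2] open 0.997
q [-0.727  0.362  1.548 -0.019  1.283 -0.714]
```

Call:
drive_tool --deltas '[[[0.04, -0.025, 0], 0], [[0.04, -0.025, 0], 0], [[0, 0, 0], 0]]'

```text
time_s: 12.7
eef_pos: [0.5982, -0.361, 0.1512]
eef_rot: [-0.031, 0.709, 0.704, -0.011]
wrist_force: [-0.6, -0.3, -0.3]
opening: 1.003
```

```bash
python3 -c "
from h import *
st()"
```

```text
t 12.7 pos [ 0.5982 -0.361   0.1512] jaw yaw deg -0.37 toolz xy mrad [-58.7  27.7] F [-0.6 -0.3 -0.3] open 1.003
q [-0.705  0.564  1.266 -0.017  1.375 -0.693]
```

A fast descent takes tilt out (about +9 mrad) and a fast rise adds less, so I rise slowly and descend fast to bring the tool back to vertical.

Call:
drive_tool --deltas '[[[-0.007, 0.006, 0.015], 0], [[-0.007, 0.006, 0.015], 0], [[-0.007, 0.006, 0.015], 0], [[-0.007, 0.006, 0.015], 0], [[-0.007, 0.006, 0.015], 0], [[-0.007, 0.006, 0.015], 0], [[-0.007, 0.006, 0.015], 0], [[-0.007, 0.006, 0.015], 0], [[-0.007, 0.006, 0.015], 0], [[-0.007, 0.006, 0.015], 0]]'

```text
time_s: 13.7
eef_pos: [0.5169, -0.2916, 0.3345]
eef_rot: [-0.02, 0.709, 0.705, -0.01]
wrist_force: [-0.1, -0.9, 0.8]
opening: 0.997
```

```bash
python3 -c "
from h import *
st()"
```

```text
t 13.7 pos [ 0.5169 -0.2916  0.3345] jaw yaw deg -0.3 toolz xy mrad [-43.2  13.9] F [-0.1 -0.9  0.8] open 0.997
q [-0.704  0.189  1.392 -0.017  1.603 -0.699]
```

Call:
drive_tool --deltas '[[[0, 0, -0.05], 0], [[0, 0, -0.05], 0], [[0, 0, -0.05], 0], [[0, 0, 0], 0]]'

```text
time_s: 14.1
eef_pos: [0.515, -0.2893, 0.2025]
eef_rot: [-0.005, 0.709, 0.706, -0.009]
wrist_force: [-0.5, 1.5, -0.7]
opening: 0.998
```

```bash
python3 -c "
from h import *
st()"
```

```text
t 14.1 pos [ 0.515  -0.2893  0.2025] jaw yaw deg -0.24 toolz xy mrad [-20.7  -5.4] F [-0.5  1.5 -0.7] open 0.998
q [-0.703  0.252  1.582 -0.018  1.32  -0.694]
```

Call:
drive_tool --deltas '[[[0.006, -0.005, -0.045], 0], [[0.005, -0.005, -0.045], 0], [[0, 0, 0], 0], [[0, 0, 0], 0]]'

```text
time_s: 14.5
eef_pos: [0.5297, -0.3021, 0.1296]
eef_rot: [0.005, 0.708, 0.706, -0.008]
wrist_force: [-0.2, 0.2, 1.2]
opening: 0.999
```

```bash
python3 -c "
from h import *
st()"
```

```text
t 14.5 pos [ 0.5297 -0.3021  0.1296] jaw yaw deg -0.2 toolz xy mrad [ -5.1 -18.9] F [-0.2  0.2  1.2] open 0.999
q [-0.703  0.359  1.603 -0.019  1.171 -0.693]
```

Call:
drive_tool --deltas '[[[-0.001, 0, -0.02], 0], [[-0.001, 0.001, -0.02], 0], [[0, 0, -0.02], 0], [[0, 0, -0.015], 0], [[0, 0, -0.01], 0], [[0, 0, -0.005], 0], [[0, 0, 0], 0]]'

```text
time_s: 15.2
eef_pos: [0.5385, -0.3095, 0.0652]
eef_rot: [0.023, 0.708, 0.706, -0.007]
wrist_force: [-0.0, 0.7, -0.5]
opening: 1.003
```

```bash
python3 -c "
from h import *
st()"
```

```text
t 15.2 pos [ 0.5385 -0.3095  0.0652] jaw yaw deg -0.12 toolz xy mrad [ 22.3 -42.4] F [-0.   0.7 -0.5] open 1.003
q [-0.703  0.446  1.633 -0.021  1.018 -0.69 ]
```

Call:
drive_tool --deltas '[[[0, 0, 0], 0], [[0, 0, 0], 0], [[0, 0, 0], 0], [[0, 0, 0], 0], [[0, 0, 0], 0]]'

```text
time_s: 15.7
eef_pos: [0.5397, -0.3105, 0.0678]
eef_rot: [0.025, 0.708, 0.706, -0.007]
wrist_force: [0.6, 1.4, -0.2]
opening: 1.0
```

Call:
drive_tool --deltas '[[[-0.005, 0.004, 0.005], 0]]'

```text
time_s: 15.8
eef_pos: [0.5345, -0.3065, 0.0724]
eef_rot: [0.024, 0.708, 0.706, -0.007]
wrist_force: [-0.4, -0.4, -0.7]
opening: 1.0
```

```bash
python3 -c "
from h import *
st()"
```

```text
t 15.8 pos [ 0.5345 -0.3065  0.0724] jaw yaw deg -0.11 toolz xy mrad [ 24.3 -44.1] F [-0.4 -0.4 -0.7] open 1.0
q [-0.703  0.424  1.647 -0.021  1.024 -0.69 ]
```

Call:
drive_tool --deltas '[[[-0.005, 0.004, 0.005], 0], [[0, 0, 0], 0]]'

```text
time_s: 16.0
eef_pos: [0.5287, -0.3016, 0.0784]
eef_rot: [0.024, 0.708, 0.706, -0.007]
wrist_force: [-1.2, -1.0, -0.5]
opening: 1.002
```

```bash
python3 -c "
from h import *
st()"
```

```text
t 16.0 pos [ 0.5287 -0.3016  0.0784] jaw yaw deg -0.1 toolz xy mrad [ 24.2 -44.1] F [-1.2 -1.  -0.5] open 1.002
q [-0.704  0.402  1.665 -0.021  1.028 -0.691]
```

Call:
drive_tool --deltas '[[[0, 0, 0.05], 0], [[0, 0, 0.05], 0], [[0, 0, 0.05], 0], [[0, 0, 0], 0], [[0, 0, 0], 0]]'

```text
time_s: 16.5
eef_pos: [0.5257, -0.2991, 0.2315]
eef_rot: [0.022, 0.708, 0.706, -0.007]
wrist_force: [-0.5, -0.5, -2.1]
opening: 1.0
```

```bash
python3 -c "
from h import *
st()"
```

```text
t 16.5 pos [ 0.5257 -0.2991  0.2315] jaw yaw deg -0.11 toolz xy mrad [ 21.4 -41.6] F [-0.5 -0.5 -2.1] open 1.0
q [-0.704  0.219  1.562 -0.018  1.317 -0.697]
```

Call:
drive_tool --deltas '[[[0, 0, -0.02], 0], [[0, 0, 0], 0], [[0, 0, -0.02], 0], [[0, 0, 0], 0], [[0, 0, -0.02], 0], [[0, 0, 0], 0]]'

```text
time_s: 17.1
eef_pos: [0.5248, -0.2983, 0.1693]
eef_rot: [0.021, 0.708, 0.706, -0.007]
wrist_force: [-0.7, 0.0, -0.7]
opening: 1.001
```

```bash
python3 -c "
from h import *
st()"
```

```text
t 17.1 pos [ 0.5248 -0.2983  0.1693] jaw yaw deg -0.11 toolz xy mrad [ 19.2 -39.7] F [-0.7  0.  -0.7] open 1.001
q [-0.704  0.279  1.619 -0.019  1.202 -0.695]
```

Call:
drive_tool --deltas '[[[0, 0.045, 0], 0], [[0, 0.045, 0], 0], [[0, 0.045, 0], 0], [[0, 0, 0], 0], [[0, 0, 0], 0], [[0, -0.045, 0], 0], [[0, -0.045, 0], 0], [[0, -0.045, 0], 0], [[0, 0, 0], 0], [[0, 0, 0], 0]]'

```text
time_s: 18.1
eef_pos: [0.5276, -0.3066, 0.1809]
eef_rot: [0.027, 0.709, 0.705, -0.007]
wrist_force: [0.2, 0.9, -0.8]
opening: 1.0
```

```bash
python3 -c "
from h import *
st()"
```

```text
t 18.1 pos [ 0.5276 -0.3066  0.1809] jaw yaw deg -0.24 toolz xy mrad [ 29.1 -47.7] F [ 0.2  0.9 -0.8] open 1.0
q [-0.712  0.272  1.604 -0.018  1.212 -0.701]
```

Call:
drive_tool --deltas '[[[0.035, -0.025, 0.02], 0], [[0.035, -0.025, 0.02], 0], [[0.03, -0.02, 0.02], 0], [[0, 0, 0], 0], [[0, 0, 0], 0]]'

```text
time_s: 18.6
eef_pos: [0.6253, -0.3737, 0.2379]
eef_rot: [0.02, 0.709, 0.705, -0.007]
wrist_force: [-0.4, 0.4, -1.4]
opening: 1.001
```

```bash
python3 -c "
from h import *
st()"
```

```text
t 18.6 pos [ 0.6253 -0.3737  0.2379] jaw yaw deg -0.31 toolz xy mrad [ 18.3 -38.3] F [-0.4  0.4 -1.4] open 1.001
q [-0.693  0.49   1.195 -0.018  1.418 -0.685]
```

Call:
drive_tool --deltas '[[[-0.03, 0.025, 0], 0], [[0, 0, 0], 0], [[-0.03, 0.025, 0], 0], [[0, 0, 0], 0], [[-0.03, 0.025, 0], 0], [[0, 0, 0], 0]]'

```text
time_s: 19.2
eef_pos: [0.5206, -0.284, 0.2184]
eef_rot: [0.001, 0.708, 0.706, -0.009]
wrist_force: [0.1, -0.4, 0.2]
opening: 0.998
```

```bash
python3 -c "
from h import *
st()"
```

```text
t 19.2 pos [ 0.5206 -0.284   0.2184] jaw yaw deg -0.17 toolz xy mrad [-10.3 -14.2] F [ 0.1 -0.4  0.2] open 0.998
q [-0.69   0.233  1.572 -0.018  1.336 -0.683]
```

Tool tilt is now about 1°, so I approach the small cup die, alternating moves with rests, which tracks accurately.

Call:
drive_tool --deltas '[[[0, 0, 0], 0], [[0, 0, 0], 0], [[0.003, -0.009, -0.02], 0], [[0, 0, 0], 0], [[0.003, -0.008, -0.03], 0], [[0, 0, 0], 0], [[0, 0, -0.03], 0], [[0, 0, 0], 0]]'

```text
time_s: 20.0
eef_pos: [0.5324, -0.3045, 0.147]
eef_rot: [0.009, 0.708, 0.706, -0.008]
wrist_force: [-1.5, 0.3, -0.7]
opening: 1.002
```

```bash
python3 -c "
from h import *
st()"
```

```text
t 20.0 pos [ 0.5324 -0.3045  0.147 ] jaw yaw deg -0.13 toolz xy mrad [  1.6 -23.6] F [-1.5  0.3 -0.7] open 1.002
q [-0.704  0.34   1.59  -0.018  1.195 -0.695]
```

Call:
drive_tool --deltas '[[[0, 0, 0], 0], [[0, 0, 0], 0], [[0, 0, 0], 0]]'

```text
time_s: 20.3
eef_pos: [0.5353, -0.3061, 0.1538]
eef_rot: [0.013, 0.708, 0.706, -0.007]
wrist_force: [-0.2, -0.9, -0.1]
opening: 1.003
```

```bash
python3 -c "
from h import *
st()"
```

```text
t 20.3 pos [ 0.5353 -0.3061  0.1538] jaw yaw deg -0.11 toolz xy mrad [  7.7 -28.5] F [-0.2 -0.9 -0.1] open 1.003
q [-0.703  0.334  1.583 -0.018  1.201 -0.695]
```

Call:
drive_tool --deltas '[[[-0.005, 0.003, -0.03], 0]]'

```text
time_s: 20.4
eef_pos: [0.5341, -0.3062, 0.1299]
eef_rot: [0.019, 0.708, 0.706, -0.007]
wrist_force: [0.5, -0.2, 1.1]
opening: 0.999
```

```bash
python3 -c "
from h import *
st()"
```

```text
t 20.4 pos [ 0.5341 -0.3062  0.1299] jaw yaw deg -0.09 toolz xy mrad [ 16.9 -36.3] F [ 0.5 -0.2  1.1] open 0.999
q [-0.704  0.352  1.612 -0.018  1.141 -0.695]
```

Call:
drive_tool --deltas '[[[0, 0, 0], 0], [[0, 0, 0], 0], [[0, 0, 0], 0]]'

```text
time_s: 20.7
eef_pos: [0.5334, -0.3053, 0.1304]
eef_rot: [0.018, 0.708, 0.706, -0.007]
wrist_force: [0.1, -0.6, -0.2]
opening: 1.003
```

```bash
python3 -c "
from h import *
st()"
```

```text
t 20.7 pos [ 0.5334 -0.3053  0.1304] jaw yaw deg -0.08 toolz xy mrad [ 15.  -34.6] F [ 0.1 -0.6 -0.2] open 1.003
q [-0.704  0.351  1.612 -0.018  1.144 -0.695]
```

Call:
drive_tool --deltas '[[[-0.003, 0.002, -0.02], 0], [[0, 0, 0], 0], [[-0.003, 0.002, -0.02], 0], [[0, 0, 0], 0], [[0, 0, -0.02], 0], [[0, 0, 0], 0], [[0, 0, 0], 0]]'

```text
time_s: 21.4
eef_pos: [0.5342, -0.3067, 0.0822]
eef_rot: [0.026, 0.707, 0.706, -0.006]
wrist_force: [-0.1, -0.1, 0.9]
opening: 0.998
```

```bash
python3 -c "
from h import *
st()"
```

```text
t 21.4 pos [ 0.5342 -0.3067  0.0822] jaw yaw deg -0.06 toolz xy mrad [ 27.8 -45.5] F [-0.1 -0.1  0.9] open 0.998
q [-0.705  0.408  1.647 -0.019  1.036 -0.694]
```

Call:
drive_tool --deltas '[[[-0.002, 0.002, -0.006], 0], [[-0.002, 0.002, -0.006], 0], [[-0.001, 0.001, -0.006], 0], [[-0.001, 0.001, -0.006], 0], [[0, 0, 0], 0]]'

```text
time_s: 21.9
eef_pos: [0.5294, -0.3015, 0.0604]
eef_rot: [0.028, 0.707, 0.706, -0.006]
wrist_force: [-0.1, -0.2, 0.4]
opening: 0.997
```

```bash
python3 -c "
from h import *
st()"
```

```text
t 21.9 pos [ 0.5294 -0.3015  0.0604] jaw yaw deg -0.04 toolz xy mrad [ 31.7 -48.7] F [-0.1 -0.2  0.4] open 0.997
q [-0.703  0.424  1.677 -0.02   0.985 -0.691]
```

Tilt crept back to about 3°. I repeat the outward jog to trim it, then finish the descent with small rows, which hardly drift.

Call:
drive_tool --deltas '[[[0, 0, 0.04], 0], [[0, 0, 0.04], 0], [[0.03, -0.02, 0.03], 0], [[0.035, -0.025, 0], 0], [[0.035, -0.025, 0], 0], [[0, 0, 0], 0], [[-0.03, 0.022, 0], 0], [[0, 0, 0], 0], [[-0.03, 0.022, 0], 0], [[0, 0, 0], 0]]'

```text
time_s: 22.9
eef_pos: [0.5627, -0.3217, 0.1612]
eef_rot: [0.015, 0.708, 0.707, -0.007]
wrist_force: [-0.2, 0.9, -0.5]
opening: 1.003
```

```bash
python3 -c "
from h import *
st()"
```

```text
t 22.9 pos [ 0.5627 -0.3217  0.1612] jaw yaw deg -0.07 toolz xy mrad [ 11.4 -31.7] F [-0.2  0.9 -0.5] open 1.003
q [-0.694  0.388  1.495 -0.018  1.23  -0.686]
```

Call:
drive_tool --deltas '[[[-0.03, 0.018, 0], 0], [[0, 0, 0], 0], [[-0.02, 0.012, 0], 0], [[0, 0, 0], 0]]'

```text
time_s: 23.3
eef_pos: [0.5091, -0.2888, 0.1585]
eef_rot: [0.013, 0.707, 0.707, -0.007]
wrist_force: [-0.2, 0.5, -0.2]
opening: 1.001
```

```bash
python3 -c "
from h import *
st()"
```

```text
t 23.3 pos [ 0.5091 -0.2888  0.1585] jaw yaw deg -0.06 toolz xy mrad [  7.3 -28.1] F [-0.2  0.5 -0.2] open 1.001
q [-0.709  0.264  1.663 -0.018  1.192 -0.702]
```

Call:
drive_tool --deltas '[[[0.004, -0.003, -0.012], 0], [[0.004, -0.003, -0.012], 0], [[0.004, -0.003, -0.012], 0], [[0.003, -0.002, -0.012], 0], [[0.002, -0.001, -0.012], 0], [[0, 0, -0.012], 0], [[0, 0, -0.012], 0], [[0, 0, -0.01], 0], [[0, 0, 0], 0]]'

```text
time_s: 24.2
eef_pos: [0.53, -0.3039, 0.0556]
eef_rot: [0.014, 0.708, 0.706, -0.007]
wrist_force: [-0.0, -0.2, 0.2]
opening: 0.999
```

```bash
python3 -c "
from h import *
st()"
```

```text
t 24.2 pos [ 0.53   -0.3039  0.0556] jaw yaw deg -0.09 toolz xy mrad [  9.3 -29.7] F [-0.  -0.2  0.2] open 0.999
q [-0.706  0.451  1.649 -0.02   1.016 -0.694]
```

Call:
drive_tool --deltas '[[[-0.001, 0.001, -0.008], 0], [[-0.001, 0.001, -0.007], 0], [[-0.001, 0.001, -0.005], 0], [[0, 0, -0.002], 0], [[0, 0, 0], 0]]'

```text
time_s: 24.7
eef_pos: [0.5272, -0.3009, 0.0329]
eef_rot: [0.015, 0.708, 0.706, -0.007]
wrist_force: [-0.0, 0.7, 1.0]
opening: 1.0
```

```bash
python3 -c "
from h import *
st()"
```

```text
t 24.7 pos [ 0.5272 -0.3009  0.0329] jaw yaw deg -0.08 toolz xy mrad [ 10.7 -31. ] F [-0.   0.7  1. ] open 1.0
q [-0.705  0.478  1.666 -0.02   0.969 -0.692]
```

Spot on. Close and lift smoothly.

Call:
drive_tool --deltas '[[[0, 0, 0], 0], [[0, 0, 0], 0], [[0, 0, 0], 0], [[0, 0, 0], 0], [[0, 0, 0], 0], [[0, 0, 0], 0], [[0, 0, 0], 0], [[0, 0, 0], 0]]' --gripper 0

```text
time_s: 25.5
eef_pos: [0.528, -0.3017, 0.0344]
eef_rot: [0.016, 0.708, 0.706, -0.007]
wrist_force: [-0.3, 0.0, -0.1]
opening: 0.404
```

```bash
python3 -c "
from h import *
st()"
```

```text
t 25.5 pos [ 0.528  -0.3017  0.0344] jaw yaw deg -0.08 toolz xy mrad [ 12.5 -32.6] F [-0.3  0.  -0.1] open 0.404
q [-0.705  0.476  1.665 -0.02   0.97  -0.692]
```

Call:
drive_tool --deltas '[[[0, 0, 0.006], 0], [[0, 0, 0.012], 0], [[0, 0, 0.014], 0], [[0, 0, 0.014], 0], [[0, 0, 0.014], 0], [[0, 0, 0.014], 0], [[0, 0, 0.014], 0], [[0, 0, 0.012], 0], [[0, 0, 0.006], 0]]'

```text
time_s: 26.4
eef_pos: [0.5278, -0.3014, 0.1508]
eef_rot: [0.017, 0.708, 0.706, -0.007]
wrist_force: [-0.2, -0.2, -2.0]
opening: 0.404
```

```bash
python3 -c "
from h import *
st()
s=camera('scene'); crop(s,60,110,260,310,3,'pics/s5.png')"
```

```text
t 26.4 pos [ 0.5278 -0.3014  0.1508] jaw yaw deg -0.07 toolz xy mrad [ 13.6 -33.3] F [-0.2 -0.2 -2. ] open 0.404
q [-0.705  0.314  1.616 -0.018  1.18  -0.697]
```

View pics/s5.png

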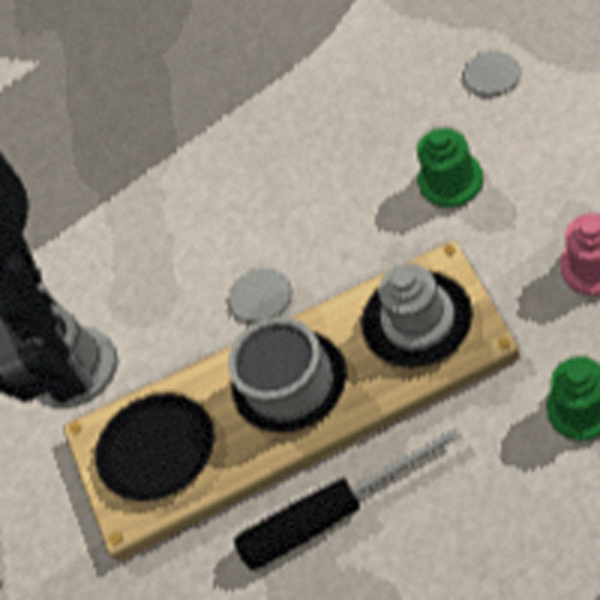

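The crop shows the small cup die held clear of the table and the rack cup socket empty at crop (155,445). Now a smooth carry to the shuttle.

Call:
drive_tool --deltas '[[[0.001, 0.012, 0], 0.008], [[0.002, 0.022, 0], 0.009], [[0.002, 0.03, 0], 0.009], [[0.002, 0.032, 0], 0.009], [[0.002, 0.032, 0], 0.009], [[0.002, 0.032, 0], 0.009], [[0.002, 0.032, 0], 0.009], [[0.002, 0.032, 0], 0.009], [[0.002, 0.032, 0], 0.009], [[0.002, 0.032, 0], 0.009]]'

```text
time_s: 27.45
eef_pos: [0.5399, 0.0017, 0.1437]
eef_rot: [0.011, 0.675, 0.738, -0.008]
wrist_force: [0.2, -0.9, -2.3]
opening: 0.405
```

```bash
python3 -c "
from h import *
st()"
```

```text
t 27.45 pos [0.5399 0.0017 0.1437] jaw yaw deg 5.07 toolz xy mrad [  4.8 -26.2] F [ 0.2 -0.9 -2.3] open 0.405
q [-0.202  0.197  1.777 -0.027  1.157 -0.28 ]
```

Call:
drive_tool --deltas '[[[0.003, 0.032, 0], 0.009], [[0.003, 0.032, 0], 0.009], [[0.003, 0.032, 0], 0.009], [[0.003, 0.032, 0], 0.009], [[0.003, 0.032, 0], 0.009], [[0.003, 0.025, 0], 0.009], [[0.003, 0.018, 0], 0.009], [[0.002, 0.01, 0], 0.009], [[0.001, 0.005, 0], 0], [[0, 0, 0], 0]]'

```text
time_s: 28.45
eef_pos: [0.5516, 0.2391, 0.134]
eef_rot: [0.004, 0.642, 0.766, -0.013]
wrist_force: [0.4, -0.5, -2.3]
opening: 0.409
```

```bash
python3 -c "
from h import *
st()"
```

```text
t 28.45 pos [0.5516 0.2391 0.134 ] jaw yaw deg 10.06 toolz xy mrad [-11.6 -25.3] F [ 0.4 -0.5 -2.3] open 0.409
q [ 0.224  0.352  1.602 -0.024  1.204  0.057]
```

Call:
drive_tool --deltas '[[[0.004, 0.003, -0.006], -0.006], [[0.004, 0.003, -0.01], -0.006], [[0.004, 0.002, -0.012], 0], [[0.003, 0.001, -0.012], 0], [[0.001, 0.001, -0.012], 0], [[0, 0, -0.012], 0], [[0, 0, -0.008], 0], [[0, 0, -0.004], 0], [[0, 0, 0], 0]]'

```text
time_s: 29.35
eef_pos: [0.5676, 0.2458, 0.0483]
eef_rot: [0.002, 0.649, 0.761, -0.016]
wrist_force: [-1.0, -0.2, -1.4]
opening: 0.405
```

```bash
python3 -c "
from h import *
st()"
```

```text
t 29.35 pos [0.5676 0.2458 0.0483] jaw yaw deg 9.03 toolz xy mrad [-17.  -27.1] F [-1.  -0.2 -1.4] open 0.405
q [ 0.229  0.505  1.587 -0.026  1.073  0.084]
```

Call:
drive_tool --deltas '[[[0, 0.001, -0.007], 0.005], [[0, 0.001, -0.006], 0], [[0, 0.001, -0.004], 0], [[0, 0, -0.002], 0], [[0, 0, 0], 0]]'

```text
time_s: 29.85
eef_pos: [0.5686, 0.2496, 0.0292]
eef_rot: [0.003, 0.647, 0.762, -0.015]
wrist_force: [-0.4, -0.5, -1.0]
opening: 0.405
```

```bash
python3 -c "
from h import *
st()
s=camera('scene'); crop(s,270,60,470,220,4,'pics/s6.png')"
```

```text
t 29.85 pos [0.5686 0.2496 0.0292] jaw yaw deg 9.36 toolz xy mrad [-14.  -26.5] F [-0.4 -0.5 -1. ] open 0.405
q [ 0.235  0.536  1.586 -0.026  1.04   0.084]
```

View pics/s6.png

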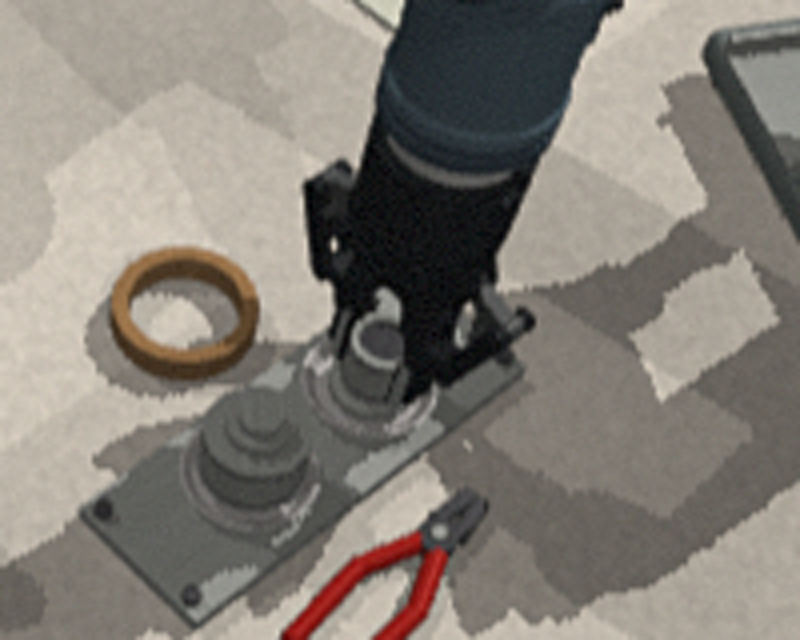

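The small cup die is centred in the dish and touching or nearly touching the floor. One more small step down, then release.

Call:
drive_tool --deltas '[[[0, 0, -0.0012], 0], [[0, 0, 0], 0]]'

```text
time_s: 30.1
eef_pos: [0.5692, 0.2497, 0.029]
eef_rot: [0.004, 0.647, 0.762, -0.014]
wrist_force: [-0.3, -0.3, -2.1]
opening: 0.405
```

Call:
drive_tool --deltas '[[[0, 0, 0], 0], [[0, 0, 0], 0], [[0, 0, 0], 0]]' --gripper 0.6

```text
time_s: 30.4
eef_pos: [0.5704, 0.2499, 0.0302]
eef_rot: [0.004, 0.647, 0.762, -0.013]
wrist_force: [-0.2, 0.7, -0.3]
opening: 0.6
```

Call:
drive_tool --deltas '[[[0, 0, 0.002], 0], [[0, 0, 0.006], 0], [[0, 0, 0.012], 0], [[0, 0, 0.014], 0], [[0, 0, 0.014], 0], [[0, 0, 0.014], 0], [[0, 0, 0.014], 0], [[0, 0, 0.014], 0], [[0, 0, 0.014], 0], [[0, 0, 0.007], 0]]' --gripper 1

```text
time_s: 31.4
eef_pos: [0.5712, 0.2501, 0.1534]
eef_rot: [0.006, 0.647, 0.762, -0.011]
wrist_force: [1.2, 0.0, -0.2]
opening: 1.001
```

```bash
python3 -c "
from h import *
st()
s=camera('scene'); crop(s,270,60,470,220,4,'pics/s7.png')"
```

```text
t 31.4 pos [0.5712 0.2501 0.1534] jaw yaw deg 9.36 toolz xy mrad [ -6.3 -24.7] F [ 1.2  0.  -0.2] open 1.001
q [ 0.234  0.372  1.532 -0.024  1.249  0.079]
```

View pics/s7.png

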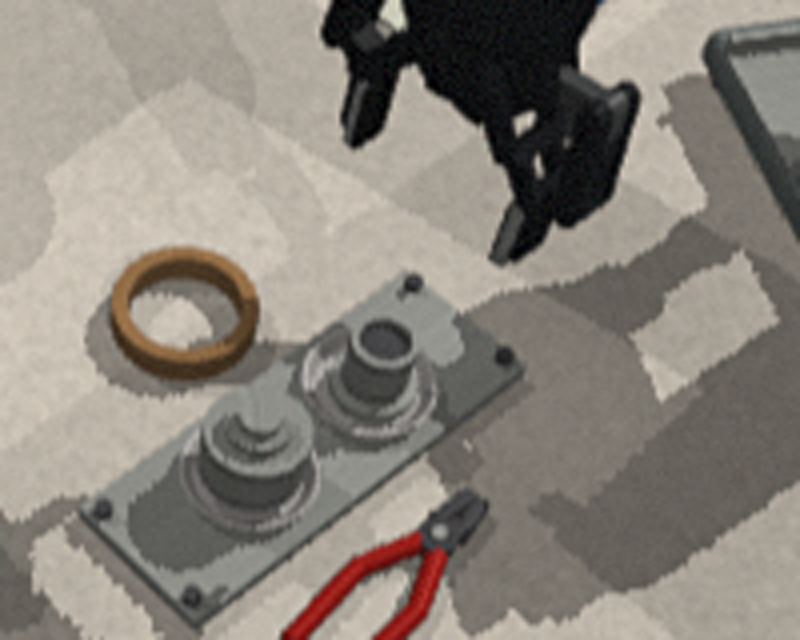

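The small cup die stands seated in the shuttle at crop (380,360). Next I go to the parked large cup die.

Call:
drive_tool --deltas '[[[-0.001, -0.012, 0], -0.009], [[-0.002, -0.022, 0], -0.01], [[-0.003, -0.03, 0], -0.01], [[-0.003, -0.032, 0], -0.01], [[-0.003, -0.032, 0], -0.01], [[-0.003, -0.032, 0], -0.01], [[-0.003, -0.032, 0], -0.01], [[-0.003, -0.032, 0], -0.01], [[-0.003, -0.032, 0], -0.01], [[-0.003, -0.032, 0], -0.01]]'

```text
time_s: 32.45
eef_pos: [0.5351, -0.0501, 0.1465]
eef_rot: [0.0, 0.685, 0.729, -0.016]
wrist_force: [0.5, 0.1, -0.4]
opening: 0.998
```

```bash
python3 -c "
from h import *
st()"
```

```text
t 32.45 pos [ 0.5351 -0.0501  0.1465] jaw yaw deg 3.57 toolz xy mrad [-20.8 -23.4] F [ 0.5  0.1 -0.4] open 0.998
q [-0.297  0.204  1.763 -0.031  1.188 -0.348]
```

Call:
drive_tool --deltas '[[[-0.001, -0.032, 0], -0.012], [[-0.001, -0.032, 0], -0.012], [[-0.001, -0.028, 0], -0.012], [[0, -0.022, 0], -0.012], [[0, -0.015, 0], -0.01], [[0, -0.008, 0], 0], [[0, -0.004, 0], 0], [[0, 0, 0], 0]]'

```text
time_s: 33.25
eef_pos: [0.5235, -0.2025, 0.1402]
eef_rot: [-0.006, 0.71, 0.704, -0.018]
wrist_force: [0.2, -0.6, 0.5]
opening: 0.996
```

```bash
python3 -c "
from h import *
st()"
```

```text
t 33.25 pos [ 0.5235 -0.2025  0.1402] jaw yaw deg -0.46 toolz xy mrad [-33.6 -17.6] F [ 0.2 -0.6  0.5] open 0.996
q [-0.562  0.266  1.7   -0.035  1.194 -0.541]
```

Call:
drive_tool --deltas '[[[0.001, -0.002, -0.012], 0.008], [[0.001, -0.002, -0.025], 0], [[0.001, -0.002, -0.025], 0], [[0.001, -0.002, -0.012], 0], [[0, 0, -0.004], 0], [[0, 0, 0], 0]]'

```text
time_s: 33.85
eef_pos: [0.5283, -0.2059, 0.0577]
eef_rot: [-0.006, 0.704, 0.71, -0.018]
wrist_force: [-0.5, -0.2, 0.4]
opening: 0.998
```

```bash
python3 -c "
from h import *
st()"
```

```text
t 33.85 pos [ 0.5283 -0.2059  0.0577] jaw yaw deg 0.49 toolz xy mrad [-33.1 -17.2] F [-0.5 -0.2  0.4] open 0.998
q [-0.562  0.395  1.725 -0.037  1.041 -0.552]
```

Call:
drive_tool --deltas '[[[0, -0.002, -0.008], -0.008], [[0, -0.002, -0.008], 0], [[0, -0.001, -0.006], 0], [[0, 0, -0.003], 0], [[0, 0, 0], 0]]'

```text
time_s: 34.35
eef_pos: [0.53, -0.212, 0.0331]
eef_rot: [-0.004, 0.707, 0.707, -0.017]
wrist_force: [0.4, -0.4, 0.9]
opening: 0.999
```

```bash
python3 -c "
from h import *
st()"
```

```text
t 34.35 pos [ 0.53   -0.212   0.0331] jaw yaw deg 0.03 toolz xy mrad [-29.4 -19.3] F [ 0.4 -0.4  0.9] open 0.999
q [-0.57   0.439  1.724 -0.038  0.993 -0.55 ]
```

Call:
drive_tool --deltas '[[[-0.001, 0, 0], 0], [[0, 0, 0], 0], [[0, 0, 0], 0], [[0, 0, 0], 0], [[0, 0, 0], 0], [[0, 0, 0], 0]]' --gripper 0

```text
time_s: 34.95
eef_pos: [0.5294, -0.2124, 0.034]
eef_rot: [-0.003, 0.707, 0.707, -0.017]
wrist_force: [-0.1, -0.2, -0.5]
opening: 0.635
```

```bash
python3 -c "
from h import *
st()"
```

```text
t 34.95 pos [ 0.5294 -0.2124  0.034 ] jaw yaw deg 0.02 toolz xy mrad [-28.1 -20.1] F [-0.1 -0.2 -0.5] open 0.635
q [-0.571  0.436  1.727 -0.038  0.992 -0.551]
```

Call:
drive_tool --deltas '[[[0, 0, 0.006], 0], [[0, 0, 0.012], 0], [[0, 0, 0.014], 0], [[0, 0, 0.014], 0], [[0, 0, 0.01], 0], [[0, 0, 0.005], 0], [[0, 0, 0], 0]]'

```text
time_s: 35.65
eef_pos: [0.5293, -0.2121, 0.1014]
eef_rot: [-0.002, 0.707, 0.707, -0.017]
wrist_force: [-0.7, 0.1, -2.6]
opening: 0.636
```

```bash
python3 -c "
from h import *
st()"
```

```text
t 35.65 pos [ 0.5293 -0.2121  0.1014] jaw yaw deg 0.03 toolz xy mrad [-27.4 -20.5] F [-0.7  0.1 -2.6] open 0.636
q [-0.571  0.331  1.706 -0.036  1.117 -0.556]
```

Call:
drive_tool --deltas '[[[0, -0.01, 0], 0], [[0, -0.018, 0], 0], [[0, -0.022, 0], 0], [[0, -0.018, 0], 0], [[0, -0.01, 0], 0], [[0, -0.005, 0], 0], [[0, 0, 0], 0]]'

```text
time_s: 36.35
eef_pos: [0.5271, -0.3029, 0.0985]
eef_rot: [-0.004, 0.707, 0.707, -0.017]
wrist_force: [0.3, -0.0, -2.2]
opening: 0.64
```

```bash
python3 -c "
from h import *
st()"
```

```text
t 36.35 pos [ 0.5271 -0.3029  0.0985] jaw yaw deg -0.05 toolz xy mrad [-30.8 -18.6] F [ 0.3 -0.  -2.2] open 0.64
q [-0.698  0.409  1.606 -0.037  1.139 -0.682]
```

Call:
drive_tool --deltas '[[[0, 0.001, -0.006], 0], [[0, 0.001, -0.012], 0], [[0, 0, -0.012], 0], [[0, 0, -0.01], 0], [[0, 0, -0.007], 0], [[0, 0, -0.005], 0], [[0, 0, -0.003], 0], [[0, 0, 0], 0]]'

```text
time_s: 37.15
eef_pos: [0.5261, -0.2965, 0.0364]
eef_rot: [-0.007, 0.706, 0.708, -0.017]
wrist_force: [-0.5, 0.7, -2.5]
opening: 0.641
```

```bash
python3 -c "
from h import *
st()"
```

```text
t 37.15 pos [ 0.5261 -0.2965  0.0364] jaw yaw deg 0.13 toolz xy mrad [-34.2 -14.8] F [-0.5  0.7 -2.5] open 0.641
q [-0.692  0.494  1.633 -0.039  1.032 -0.674]
```

Call:
drive_tool --deltas '[[[0.001, -0.002, -0.001], 0], [[0, -0.002, -0.001], 0], [[0, 0, -0.001], 0], [[0, 0, 0], 0]]'

```text
time_s: 37.55
eef_pos: [0.5282, -0.3019, 0.0346]
eef_rot: [-0.005, 0.706, 0.708, -0.017]
wrist_force: [0.2, -0.3, -3.4]
opening: 0.639
```

```bash
python3 -c "
from h import *
st()
s=camera('scene'); crop(s,60,170,260,310,4,'pics/s8.png');st()"
```

```text
t 37.55 pos [ 0.5282 -0.3019  0.0346] jaw yaw deg 0.11 toolz xy mrad [-32.  -16.8] F [ 0.2 -0.3 -3.4] open 0.639
q [-0.696  0.503  1.623 -0.039  1.029 -0.678]
t 37.6 pos [ 0.5282 -0.302   0.0347] jaw yaw deg 0.11 toolz xy mrad [-31.8 -16.9] F [-0.6 -0.6 -2.9] open 0.64
q [-0.696  0.503  1.623 -0.039  1.029 -0.678]
```

View pics/s8.png

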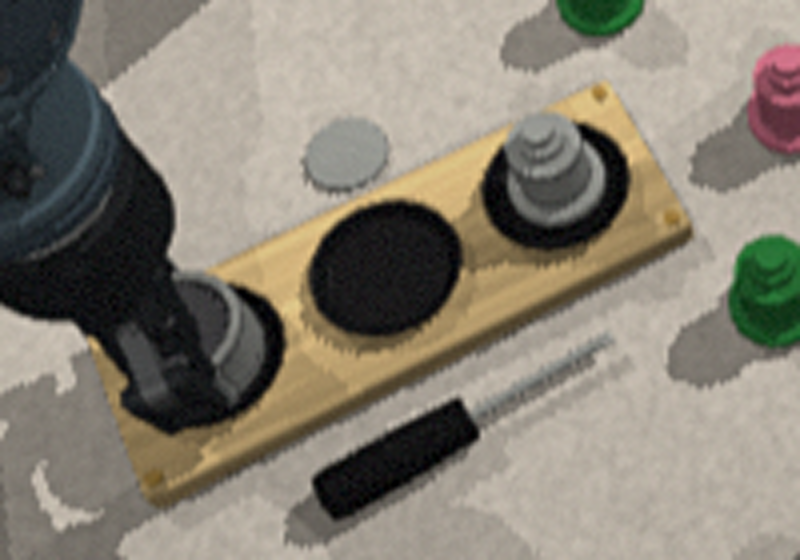

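The die is centred in the rack cup socket with 0 to 0.7 mm to go. One small step down, then release.

Call:
drive_tool --deltas '[[[-0.0005, 0, -0.0015], 0], [[0, 0, 0], 0]]'

```text
time_s: 37.8
eef_pos: [0.5283, -0.3023, 0.0343]
eef_rot: [-0.005, 0.706, 0.708, -0.017]
wrist_force: [-0.1, 0.1, -3.5]
opening: 0.641
```

Call:
drive_tool --deltas '[[[0, 0, 0], 0], [[0, 0, 0], 0], [[0, 0, 0], 0]]' --gripper 0.85

```text
time_s: 38.1
eef_pos: [0.5291, -0.303, 0.0353]
eef_rot: [-0.003, 0.706, 0.708, -0.017]
wrist_force: [-0.2, 0.6, -0.3]
opening: 0.848
```

Call:
drive_tool --deltas '[[[0, 0, 0.004], 0], [[0, 0, 0.01], 0], [[0, 0, 0.013], 0], [[0, 0, 0.014], 0], [[0, 0, 0.014], 0], [[0, 0, 0.014], 0], [[0, 0, 0.014], 0], [[0, 0, 0.014], 0], [[0, 0, 0.01], 0], [[0, 0, 0.005], 0]]' --gripper 1

```text
time_s: 39.1
eef_pos: [0.53, -0.3037, 0.1601]
eef_rot: [-0.001, 0.706, 0.708, -0.017]
wrist_force: [0.1, -1.0, 0.0]
opening: 0.999
```

```bash
python3 -c "
from h import *
st()
s=camera('scene'); crop(s,60,170,260,310,3,'pics/s9.png')"
```

```text
t 39.1 pos [ 0.53   -0.3037  0.1601] jaw yaw deg 0.11 toolz xy mrad [-25.2 -22.4] F [ 0.1 -1.   0. ] open 0.999
q [-0.697  0.336  1.567 -0.035  1.244 -0.688]
```

View pics/s9.png

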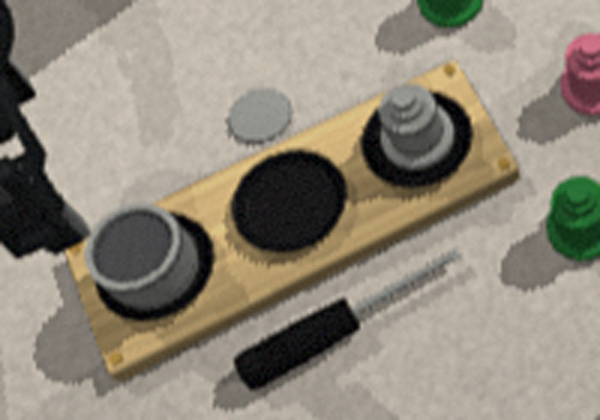

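The large cup die is seated in the rack cup socket at crop (135,255). Next I go to the large crimp die in the shuttle.

Call:
drive_tool --deltas '[[[0.001, 0.012, 0], 0.009], [[0.002, 0.022, 0], 0.01], [[0.003, 0.03, 0], 0.01], [[0.003, 0.032, 0], 0.01], [[0.003, 0.032, 0], 0.01], [[0.003, 0.032, 0], 0.01], [[0.003, 0.032, 0], 0.01], [[0.003, 0.032, 0], 0.01], [[0.003, 0.032, 0], 0.01], [[0.003, 0.032, 0], 0.01]]'

```text
time_s: 40.15
eef_pos: [0.5501, -0.0005, 0.1521]
eef_rot: [-0.007, 0.67, 0.743, -0.019]
wrist_force: [0.6, 0.6, 0.9]
opening: 0.999
```

```bash
python3 -c "
from h import *
st()"
```

```text
t 40.15 pos [ 5.501e-01 -5.000e-04  1.521e-01] jaw yaw deg 5.9 toolz xy mrad [-35.9 -18.7] F [0.6 0.6 0.9] open 0.999
q [-0.202  0.235  1.712 -0.027  1.225 -0.295]
```

Call:
drive_tool --deltas '[[[0.006, 0.032, 0], 0.01], [[0.006, 0.03, 0], 0.01], [[0.006, 0.027, 0], 0.01], [[0.005, 0.022, 0], 0.01], [[0.004, 0.015, 0], 0.01], [[0.003, 0.008, 0], 0.005], [[0.002, 0.004, 0], 0], [[0, 0, 0], 0]]'

```text
time_s: 40.95
eef_pos: [0.5751, 0.152, 0.1452]
eef_rot: [-0.012, 0.644, 0.765, -0.023]
wrist_force: [0.2, -0.7, 0.5]
opening: 1.001
```

```bash
python3 -c "
from h import *
st()"
```

```text
t 40.95 pos [0.5751 0.152  0.1452] jaw yaw deg 9.78 toolz xy mrad [-48.1 -19.8] F [ 0.2 -0.7  0.5] open 1.001
q [ 0.068  0.347  1.586 -0.017  1.259 -0.097]
```

Call:
drive_tool --deltas '[[[0, 0, 0.02], 0], [[0, 0, 0.03], 0], [[0, 0, 0.03], 0], [[0, 0, 0.02], 0], [[0, 0, 0], 0], [[0.002, 0.002, -0.05], 0], [[0.002, 0.002, -0.05], 0], [[0, 0, -0.05], 0], [[0, 0, 0], 0]]'

```text
time_s: 41.85
eef_pos: [0.5773, 0.147, 0.0932]
eef_rot: [-0.011, 0.648, 0.761, -0.024]
wrist_force: [-1.3, -0.0, -0.8]
opening: 0.998
```

```bash
python3 -c "
from h import *
st()"
```

```text
t 41.85 pos [0.5773 0.147  0.0932] jaw yaw deg 9.11 toolz xy mrad [-48.2 -21.7] F [-1.3 -0.  -0.8] open 0.998
q [ 0.06   0.414  1.612 -0.02   1.165 -0.09 ]
```

Call:
drive_tool --deltas '[[[0, 0, 0.03], 0], [[0, 0, 0.03], 0], [[0, 0, 0.03], 0], [[0, 0, 0.03], 0], [[0, 0, -0.05], 0], [[0, 0, -0.05], 0], [[0, 0, -0.02], 0], [[0, 0, 0], 0]]'

```text
time_s: 42.65
eef_pos: [0.5807, 0.1428, 0.108]
eef_rot: [-0.007, 0.651, 0.759, -0.021]
wrist_force: [-1.0, 0.0, -0.2]
opening: 1.001
```

```bash
python3 -c "
from h import *
st()"
```

```text
t 42.65 pos [0.5807 0.1428 0.108 ] jaw yaw deg 8.79 toolz xy mrad [-37.5 -22. ] F [-1.   0.  -0.2] open 1.001
q [ 0.054  0.392  1.607 -0.022  1.181 -0.092]
```

Call:
drive_tool --deltas '[[[0, 0.005, 0.04], 0], [[0, 0.005, 0.05], 0], [[0, 0, 0.05], 0], [[0, 0, -0.05], 0], [[0, 0, -0.05], 0], [[0, 0, -0.05], 0], [[0, 0, 0], 0]]'

```text
time_s: 43.35
eef_pos: [0.5875, 0.1514, 0.1212]
eef_rot: [0.002, 0.652, 0.758, -0.012]
wrist_force: [-0.9, 0.2, -1.2]
opening: 0.999
```

```bash
python3 -c "
from h import *
st()"
```

```text
t 43.35 pos [0.5875 0.1514 0.1212] jaw yaw deg 8.63 toolz xy mrad [-13.3 -20.8] F [-0.9  0.2 -1.2] open 0.999
q [ 0.067  0.377  1.597 -0.021  1.182 -0.075]
```

A direct up-then-down reversal trims the tilt the right way, and it is now 1.4°. I settle and descend smoothly on the large crimp die.

Call:
drive_tool --deltas '[[[0, 0, 0], 0], [[0, 0, 0], 0], [[-0.001, 0.002, -0.006], 0.006], [[-0.001, 0.002, -0.012], 0.006], [[-0.001, 0.002, -0.012], 0], [[-0.001, 0.002, -0.012], 0], [[0, 0, -0.012], 0], [[0, 0, -0.006], 0], [[0, 0, 0], 0]]'

```text
time_s: 44.25
eef_pos: [0.5893, 0.1605, 0.0691]
eef_rot: [0.007, 0.647, 0.763, -0.007]
wrist_force: [0.9, 0.6, 0.1]
opening: 1.002
```

```bash
python3 -c "
from h import *
st()"
```

```text
t 44.25 pos [0.5893 0.1605 0.0691] jaw yaw deg 9.39 toolz xy mrad [  2.1 -19.9] F [0.9 0.6 0.1] open 1.002
q [ 0.082  0.446  1.622 -0.023  1.073 -0.07 ]
```

Call:
drive_tool --deltas '[[[-0.003, 0, -0.004], 0], [[-0.003, 0, -0.01], 0], [[-0.001, 0, -0.01], 0], [[0, 0, -0.009], 0], [[0, 0, -0.006], 0], [[0, 0, -0.003], 0], [[0, 0, 0], 0]]'

```text
time_s: 44.95
eef_pos: [0.5815, 0.1602, 0.0231]
eef_rot: [0.007, 0.647, 0.762, -0.007]
wrist_force: [0.8, -0.7, 0.7]
opening: 0.998
```

```bash
python3 -c "
from h import *
st()"
```

```text
t 44.95 pos [0.5815 0.1602 0.0231] jaw yaw deg 9.36 toolz xy mrad [  1.5 -20. ] F [ 0.8 -0.7  0.7] open 0.998
q [ 0.083  0.503  1.653 -0.024  0.986 -0.067]
```

Call:
drive_tool --deltas '[[[0.001, 0, 0.002], 0], [[0, 0, 0], 0], [[0, 0, 0], 0], [[0, 0, 0], 0], [[0, 0, 0], 0], [[0, 0, 0], 0], [[0, 0, 0], 0]]' --gripper 0

```text
time_s: 45.65
eef_pos: [0.5831, 0.1603, 0.0259]
eef_rot: [0.007, 0.647, 0.762, -0.007]
wrist_force: [0.6, 0.1, -1.9]
opening: 0.641
```

```bash
python3 -c "
from h import *
st()"
```

```text
t 45.65 pos [0.5831 0.1603 0.0259] jaw yaw deg 9.36 toolz xy mrad [  2.6 -19.9] F [ 0.6  0.1 -1.9] open 0.641
q [ 0.083  0.5    1.649 -0.024  0.991 -0.067]
```

Call:
drive_tool --deltas '[[[0, 0, 0.006], 0], [[0, 0, 0.012], 0], [[0, 0, 0.015], 0], [[0, 0, 0.016], 0], [[0, 0, 0.016], 0], [[0, 0, 0.016], 0], [[0, 0, 0.014], 0], [[0, 0, 0.01], 0], [[0, 0, 0.004], 0], [[0, 0, 0], 0]]'

```text
time_s: 46.65
eef_pos: [0.5832, 0.1604, 0.1475]
eef_rot: [0.009, 0.647, 0.762, -0.005]
wrist_force: [-0.0, 0.8, -3.3]
opening: 0.643
```

```bash
python3 -c "
from h import *
st()
s=camera('scene'); crop(s,230,20,430,220,3,'pics/s10.png')"
```

```text
t 46.65 pos [0.5832 0.1604 0.1475] jaw yaw deg 9.37 toolz xy mrad [  6.7 -19.5] F [-0.   0.8 -3.3] open 0.643
q [ 0.083  0.329  1.602 -0.021  1.205 -0.073]
```

View pics/s10.png

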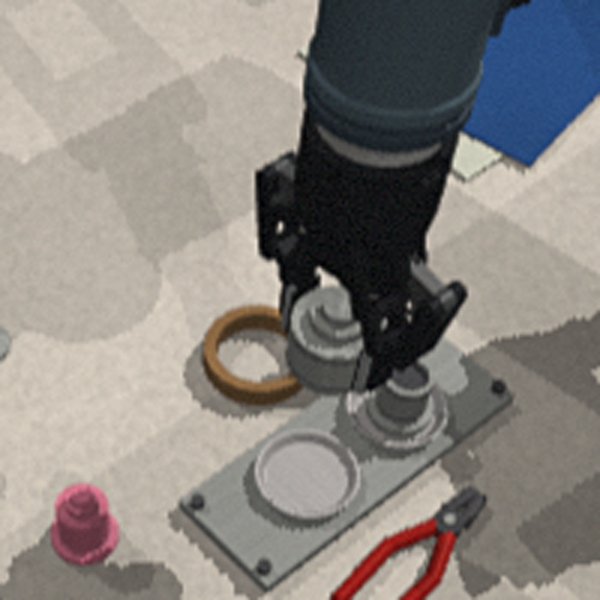

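The crop shows the large crimp die held level, its shuttle socket empty at crop (305,475), and the small cup die still standing. I carry it to the free rack socket.

Call:
drive_tool --deltas '[[[-0.002, -0.01, 0], -0.009], [[-0.003, -0.018, 0], -0.01], [[-0.004, -0.024, 0], -0.01], [[-0.004, -0.026, 0], -0.01], [[-0.004, -0.026, 0], -0.01], [[-0.004, -0.026, 0], -0.01], [[-0.004, -0.026, 0], -0.01], [[-0.004, -0.026, 0], -0.01], [[-0.004, -0.026, 0], -0.01], [[-0.004, -0.026, 0], -0.01]]'

```text
time_s: 47.7
eef_pos: [0.5343, -0.0897, 0.1383]
eef_rot: [0.002, 0.687, 0.727, -0.011]
wrist_force: [0.2, -0.8, -2.8]
opening: 0.642
```

```bash
python3 -c "
from h import *
st()"
```

```text
t 47.7 pos [ 0.5343 -0.0897  0.1383] jaw yaw deg 3.26 toolz xy mrad [-12.2 -19.7] F [ 0.2 -0.8 -2.8] open 0.642
q [-0.372  0.217  1.765 -0.025  1.164 -0.419]
```

Call:
drive_tool --deltas '[[[0, -0.026, 0.001], -0.012], [[0, -0.026, 0.001], -0.012], [[0, -0.022, 0.001], -0.011], [[0, -0.017, 0], -0.011], [[0, -0.011, 0], -0.008], [[0, -0.006, 0], 0], [[0, -0.003, 0], 0], [[0, 0, 0], 0]]'

```text
time_s: 48.5
eef_pos: [0.5238, -0.2143, 0.136]
eef_rot: [-0.003, 0.711, 0.703, -0.014]
wrist_force: [0.8, 0.6, -3.1]
opening: 0.639
```

```bash
python3 -c "
from h import *
st()"
```

```text
t 48.5 pos [ 0.5238 -0.2143  0.136 ] jaw yaw deg -0.73 toolz xy mrad [-24.1 -15.7] F [ 0.8  0.6 -3.1] open 0.639
q [-0.583  0.275  1.698 -0.029  1.18  -0.559]
```

Call:
drive_tool --deltas '[[[0.001, 0.001, -0.006], 0.006], [[0.001, 0.001, -0.012], 0.006], [[0.001, 0, -0.014], 0], [[0, 0, -0.014], 0], [[0, 0, -0.014], 0], [[0, 0, -0.012], 0], [[0, 0, -0.009], 0], [[0, 0, -0.006], 0], [[0, 0, -0.002], 0], [[0, 0, 0], 0]]'

```text
time_s: 49.5
eef_pos: [0.5257, -0.2079, 0.0365]
eef_rot: [-0.005, 0.705, 0.709, -0.014]
wrist_force: [-0.1, -0.0, -2.5]
opening: 0.638
```

```bash
python3 -c "
from h import *
st()"
```

```text
t 49.5 pos [ 0.5257 -0.2079  0.0365] jaw yaw deg 0.27 toolz xy mrad [-27.7 -12.8] F [-0.1 -0.  -2.5] open 0.638
q [-0.572  0.424  1.738 -0.031  0.997 -0.56 ]
```

Call:
drive_tool --deltas '[[[0.001, -0.001, -0.002], 0], [[0, -0.001, -0.0015], 0], [[0, 0, -0.001], 0], [[0, 0, 0], 0]]'

```text
time_s: 49.9
eef_pos: [0.5283, -0.2112, 0.0336]
eef_rot: [-0.003, 0.705, 0.709, -0.014]
wrist_force: [-0.2, -0.1, -3.1]
opening: 0.638
```

Call:
drive_tool --deltas '[[[0, 0, -0.0012], 0], [[0, 0, -0.001], 0]]'

```text
time_s: 50.1
eef_pos: [0.5287, -0.2115, 0.0322]
eef_rot: [-0.003, 0.705, 0.709, -0.014]
wrist_force: [-3.4, 1.1, 6.5]
opening: 0.641
```

```bash
python3 -c "
from h import *
st()
s=camera('scene'); crop(s,60,170,260,310,3,'pics/s11.png')"
```

```text
t 50.1 pos [ 0.5287 -0.2115  0.0322] jaw yaw deg 0.26 toolz xy mrad [-23.7 -15.6] F [-3.4  1.1  6.5] open 0.641
q [-0.574  0.435  1.732 -0.031  0.986 -0.561]
```

View pics/s11.png

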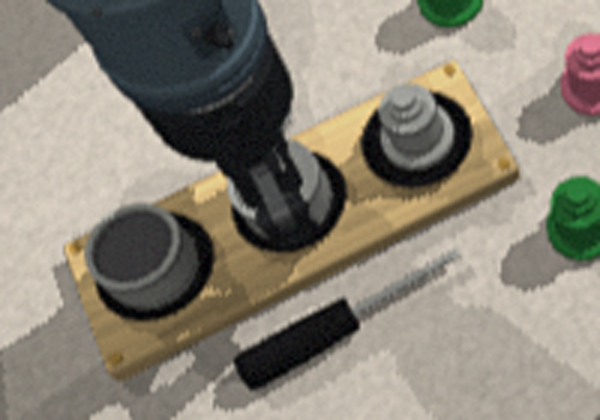

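Wrist Fz has gone from -3 to +6.5 N, which is clear contact with the die seated, so I release and lift.

Call:
drive_tool --deltas '[[[0, 0, 0], 0], [[0, 0, 0], 0], [[0, 0, 0], 0]]' --gripper 0.85

```text
time_s: 50.45
eef_pos: [0.5297, -0.2121, 0.0333]
eef_rot: [-0.002, 0.705, 0.709, -0.014]
wrist_force: [0.7, 0.5, 0.1]
opening: 0.85
```

Call:
drive_tool --deltas '[[[0, 0, 0.004], 0], [[0, 0, 0.012], 0], [[0, 0, 0.016], 0], [[0, 0, 0.018], 0], [[0, 0, 0.018], 0], [[0, 0, 0.018], 0], [[0, 0, 0.016], 0], [[0, 0, 0.01], 0], [[0, 0, 0.004], 0], [[0, 0, 0], 0]]' --gripper 1

```text
time_s: 51.45
eef_pos: [0.5307, -0.2126, 0.1611]
eef_rot: [0.001, 0.705, 0.709, -0.013]
wrist_force: [0.3, -0.3, -0.4]
opening: 0.998
```

```bash
python3 -c "
from h import *
st()"
```

```text
t 51.45 pos [ 0.5307 -0.2126  0.1611] jaw yaw deg 0.27 toolz xy mrad [-16.4 -20.2] F [ 0.3 -0.3 -0.4] open 0.998
q [-0.574  0.251  1.673 -0.028  1.221 -0.569]
```

Call:
drive_tool --deltas '[[[0, 0.01, 0], -0.004], [[0, 0.018, 0], 0], [[0, 0.022, 0], 0], [[0, 0.02, -0.003], 0], [[0, 0.012, -0.006], 0], [[0, 0.006, -0.012], 0], [[0, 0.002, -0.012], 0], [[0, 0, -0.012], 0], [[0, 0, -0.006], 0], [[0, 0, 0], 0]]'

```text
time_s: 52.45
eef_pos: [0.5258, -0.1126, 0.0994]
eef_rot: [-0.004, 0.707, 0.707, -0.015]
wrist_force: [0.3, -0.8, 0.2]
opening: 1.002
```

```bash
python3 -c "
from h import *
st()
s=camera('scene'); crop(s,60,130,300,310,3,'pics/s12.png')"
```

```text
t 52.45 pos [ 0.5258 -0.1126  0.0994] jaw yaw deg 0.03 toolz xy mrad [-27.1 -14.5] F [ 0.3 -0.8  0.2] open 1.002
q [-0.417  0.274  1.786 -0.027  1.101 -0.405]
```

View pics/s12.png

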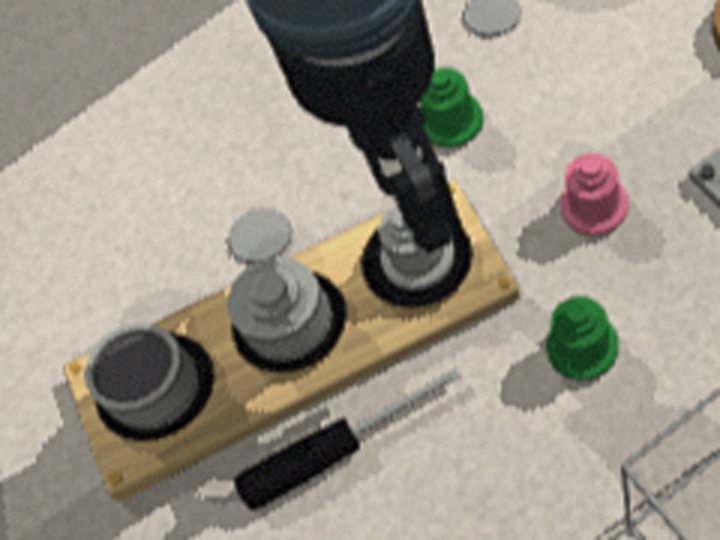

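The large crimp die stands level in the free socket (crop (290,310)), and the gripper is above the grey small crimp die. I continue down.

Call:
drive_tool --deltas '[[[0, -0.002, -0.006], 0], [[0, -0.002, -0.012], 0], [[0, -0.002, -0.013], 0], [[0, 0, -0.012], 0], [[0, 0, -0.009], 0], [[0, 0, -0.006], 0], [[0, 0, -0.003], 0], [[0, 0, 0], 0]]'

```text
time_s: 53.3
eef_pos: [0.5262, -0.1209, 0.0336]
eef_rot: [-0.004, 0.708, 0.706, -0.015]
wrist_force: [0.6, -0.3, 0.2]
opening: 1.0
```

```bash
python3 -c "
from h import *
st()"
```

```text
t 53.3 pos [ 0.5262 -0.1209  0.0336] jaw yaw deg -0.11 toolz xy mrad [-26.  -15.1] F [ 0.6 -0.3  0.2] open 1.0
q [-0.431  0.383  1.804 -0.03   0.971 -0.412]
```

Call:
drive_tool --deltas '[[[0, 0.001, 0], 0], [[0, 0, 0], 0], [[0, 0, 0], 0], [[0, 0, 0], 0], [[0, 0, 0], 0], [[0, 0, 0], 0], [[0, 0, 0], 0], [[0, 0, 0], 0]]' --gripper 0

```text
time_s: 54.1
eef_pos: [0.5272, -0.1199, 0.035]
eef_rot: [-0.003, 0.707, 0.707, -0.014]
wrist_force: [0.2, 0.7, -0.8]
opening: 0.404
```

```bash
python3 -c "
from h import *
st()"
```

```text
t 54.1 pos [ 0.5272 -0.1199  0.035 ] jaw yaw deg -0.08 toolz xy mrad [-23.4 -16.1] F [ 0.2  0.7 -0.8] open 0.404
q [-0.429  0.381  1.804 -0.03   0.971 -0.411]
```

Call:
drive_tool --deltas '[[[0, 0, 0.006], 0], [[0, 0, 0.012], 0], [[0, 0, 0.015], 0], [[0, 0, 0.016], 0], [[0, 0, 0.016], 0], [[0, 0, 0.016], 0], [[0, 0, 0.014], 0], [[0, 0, 0.01], 0], [[0, 0, 0.004], 0], [[0, 0, 0], 0]]'

```text
time_s: 55.1
eef_pos: [0.5267, -0.1196, 0.1545]
eef_rot: [-0.002, 0.707, 0.707, -0.014]
wrist_force: [0.2, 0.4, -1.7]
opening: 0.399
```

```bash
python3 -c "
from h import *
st()"
```

```text
t 55.1 pos [ 0.5267 -0.1196  0.1545] jaw yaw deg -0.07 toolz xy mrad [-21.5 -17. ] F [ 0.2  0.4 -1.7] open 0.399
q [-0.428  0.198  1.751 -0.026  1.205 -0.418]
```

Call:
drive_tool --deltas '[[[0.002, 0.01, 0], 0.01], [[0.003, 0.018, 0], 0.014], [[0.005, 0.024, 0], 0.014], [[0.006, 0.026, 0.001], 0.014], [[0.006, 0.026, 0.001], 0.014], [[0.006, 0.026, 0.001], 0.014], [[0.006, 0.026, 0.001], 0.014], [[0.006, 0.026, 0.001], 0.014], [[0.006, 0.026, 0.001], 0.014], [[0.005, 0.022, 0], 0.014]]'

```text
time_s: 56.1
eef_pos: [0.5723, 0.1234, 0.1512]
eef_rot: [-0.008, 0.656, 0.755, -0.018]
wrist_force: [0.7, -0.3, -2.1]
opening: 0.404
```

```bash
python3 -c "
from h import *
st()"
```

```text
t 56.1 pos [0.5723 0.1234 0.1512] jaw yaw deg 7.99 toolz xy mrad [-35.4 -16.7] F [ 0.7 -0.3 -2.1] open 0.404
q [ 0.019  0.311  1.618 -0.017  1.248 -0.115]
```

Call:
drive_tool --deltas '[[[0.005, 0.014, 0], 0.01], [[0.004, 0.009, 0], 0.008], [[0.003, 0.005, -0.006], 0], [[0.002, 0, -0.012], 0], [[0, 0, -0.013], 0], [[0, 0, -0.013], 0], [[0, 0, -0.012], 0], [[0, 0, -0.006], 0], [[0, 0, 0], 0]]'

```text
time_s: 57.0
eef_pos: [0.5834, 0.1531, 0.0783]
eef_rot: [-0.011, 0.648, 0.761, -0.021]
wrist_force: [0.1, 0.2, -1.3]
opening: 0.404
```

```bash
python3 -c "
from h import *
st()"
```

```text
t 57.0 pos [0.5834 0.1531 0.0783] jaw yaw deg 9.13 toolz xy mrad [-44.6 -18.4] F [ 0.1  0.2 -1.3] open 0.404
q [ 0.068  0.446  1.601 -0.017  1.14  -0.084]
```

Call:
drive_tool --deltas '[[[0, 0.002, -0.006], 0.004], [[0, 0.002, -0.01], 0], [[0, 0.002, -0.01], 0], [[0, 0.001, -0.008], 0], [[0, 0, -0.006], 0], [[0, 0, -0.004], 0], [[0, 0, 0], 0]]'

```text
time_s: 57.7
eef_pos: [0.584, 0.1608, 0.0312]
eef_rot: [-0.01, 0.647, 0.762, -0.021]
wrist_force: [-0.8, -0.5, -1.3]
opening: 0.404
```

```bash
python3 -c "
from h import *
st()
s=camera('scene'); crop(s,270,60,470,220,4,'pics/s13.png')"
```

```text
t 57.7 pos [0.584  0.1608 0.0312] jaw yaw deg 9.39 toolz xy mrad [-42.8 -18.5] F [-0.8 -0.5 -1.3] open 0.404
q [ 0.081  0.519  1.608 -0.017  1.059 -0.074]
```

View pics/s13.png

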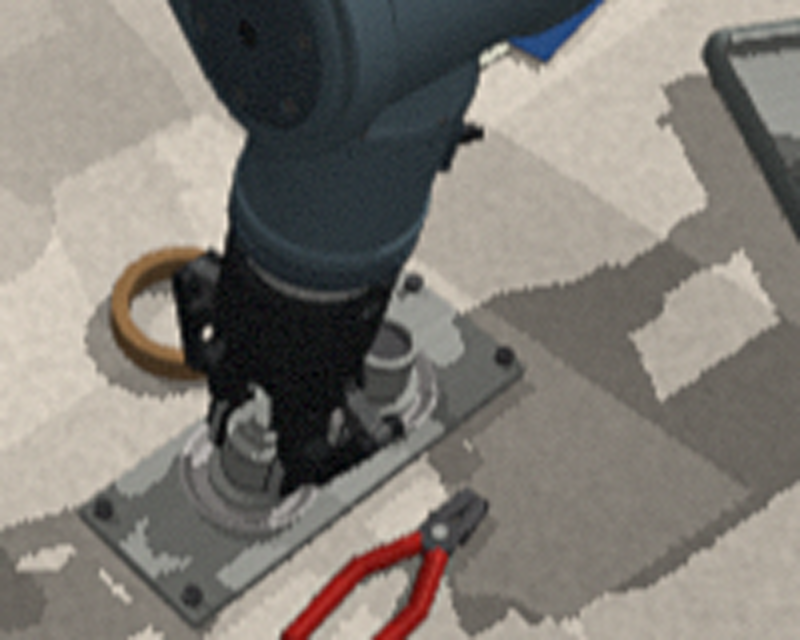

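Call:
drive_tool --deltas '[[[-0.0005, 0, -0.0015], 0], [[0, 0, -0.001], 0], [[0, 0, 0], 0]]'

```text
time_s: 58.05
eef_pos: [0.5846, 0.1608, 0.0299]
eef_rot: [-0.01, 0.647, 0.762, -0.02]
wrist_force: [0.6, -0.2, -2.0]
opening: 0.406
```

Call:
drive_tool --deltas '[[[0, 0, -0.001], 0], [[0, 0, -0.001], 0]]'

```text
time_s: 58.25
eef_pos: [0.5849, 0.1608, 0.0292]
eef_rot: [-0.009, 0.647, 0.762, -0.02]
wrist_force: [-4.5, -0.5, 10.3]
opening: 0.405
```

Contact (Fz is now +10 N). Release and lift.

Call:
drive_tool --deltas '[[[0, 0, 0], 0], [[0, 0, 0], 0], [[0, 0, 0], 0]]' --gripper 0.6

```text
time_s: 58.55
eef_pos: [0.5861, 0.1609, 0.0304]
eef_rot: [-0.008, 0.647, 0.762, -0.019]
wrist_force: [0.4, -1.0, -0.4]
opening: 0.599
```

Call:
drive_tool --deltas '[[[0, 0, 0.004], 0], [[0, 0, 0.012], 0], [[0, 0, 0.016], 0], [[0, 0, 0.018], 0], [[0, 0, 0.018], 0], [[0, 0, 0.018], 0], [[0, 0, 0.016], 0], [[0, 0, 0.01], 0], [[0, 0, 0.004], 0], [[0, 0, 0], 0]]' --gripper 1

```text
time_s: 59.55
eef_pos: [0.588, 0.1611, 0.1616]
eef_rot: [-0.005, 0.647, 0.763, -0.016]
wrist_force: [0.5, 0.1, -0.6]
opening: 1.002
```

```bash
python3 -c "
from h import *
st()
s=camera('scene'); crop(s,270,60,470,220,4,'pics/s14.png')"
```

```text
t 59.55 pos [0.588  0.1611 0.1616] jaw yaw deg 9.38 toolz xy mrad [-28.4 -17.4] F [ 0.5  0.1 -0.6] open 1.002
q [ 0.081  0.345  1.551 -0.016  1.275 -0.078]
```

View pics/s14.png

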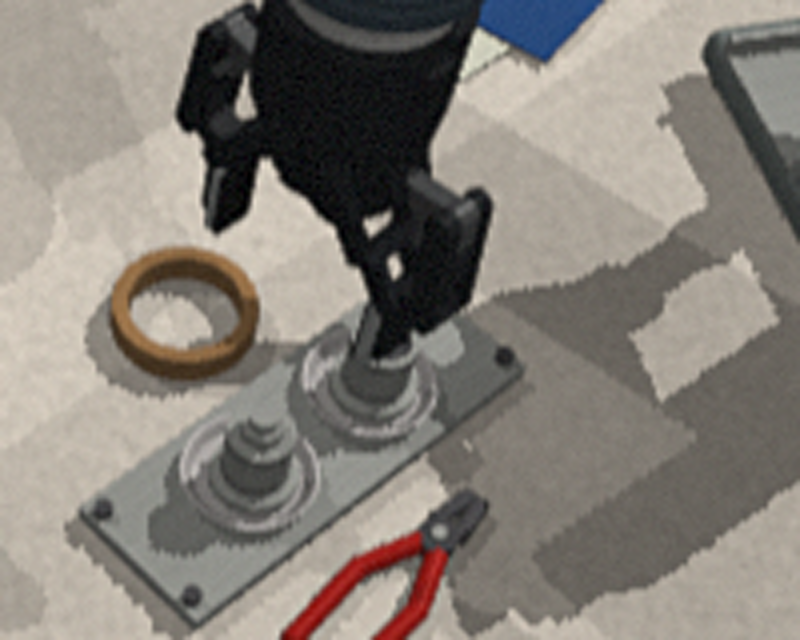

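Both small dies stand in the shuttle. Last transfer: the large crimp die from the parking socket to the rack crimp socket.

Call:
drive_tool --deltas '[[[-0.002, -0.01, 0], -0.009], [[-0.003, -0.018, 0], -0.01], [[-0.004, -0.024, 0], -0.01], [[-0.004, -0.026, 0.001], -0.01], [[-0.004, -0.026, 0.001], -0.01], [[-0.004, -0.026, 0.001], -0.01], [[-0.004, -0.026, 0.001], -0.01], [[-0.004, -0.026, 0.001], -0.01], [[-0.004, -0.026, 0.001], -0.01], [[-0.004, -0.026, 0.001], -0.01]]'

```text
time_s: 60.6
eef_pos: [0.5388, -0.0889, 0.1587]
eef_rot: [-0.013, 0.686, 0.727, -0.021]
wrist_force: [0.9, 0.1, 0.5]
opening: 0.996
```

Call:
drive_tool --deltas '[[[-0.001, -0.026, 0.001], -0.012], [[-0.001, -0.026, 0.001], -0.012], [[0, -0.022, 0.001], -0.011], [[0, -0.017, 0], -0.011], [[0, -0.011, 0], -0.004], [[0, -0.006, 0], 0], [[0, -0.003, 0], 0], [[0, 0, 0], 0]]'

```text
time_s: 61.4
eef_pos: [0.5264, -0.2135, 0.1561]
eef_rot: [-0.019, 0.71, 0.704, -0.024]
wrist_force: [1.3, 0.5, 0.4]
opening: 1.0
```

```bash
python3 -c "
from h import *
st()"
```

```text
t 61.4 pos [ 0.5264 -0.2135  0.1561] jaw yaw deg -0.48 toolz xy mrad [-60.3  -6.3] F [1.3 0.5 0.4] open 1.0
q [-0.573  0.28   1.648 -0.04   1.261 -0.551]
```

Tilt is 3.5°, so I trim it with up/down reversals in free air.

Call:
drive_tool --deltas '[[[0, 0, 0.04], 0.008], [[0, 0, 0.05], 0], [[0, 0, 0.05], 0], [[0, 0, -0.05], 0], [[0, 0, -0.05], 0], [[0, 0, -0.04], 0], [[0, 0, 0], 0]]'

```text
time_s: 62.1
eef_pos: [0.5272, -0.2071, 0.1605]
eef_rot: [-0.017, 0.704, 0.71, -0.023]
wrist_force: [-1.5, 1.4, 0.3]
opening: 0.999
```

```bash
python3 -c "
from h import *
st()"
```

```text
t 62.1 pos [ 0.5272 -0.2071  0.1605] jaw yaw deg 0.5 toolz xy mrad [-56.2  -7.9] F [-1.5  1.4  0.3] open 0.999
q [-0.563  0.269  1.653 -0.039  1.264 -0.559]
```

Call:
drive_tool --deltas '[[[0, 0, 0.04], 0], [[0, 0, 0.05], 0], [[0, 0, 0.05], 0], [[0, 0, -0.05], 0], [[0, 0, -0.05], 0], [[0, 0, -0.05], 0], [[0, 0, 0], 0]]'

```text
time_s: 62.8
eef_pos: [0.5315, -0.2041, 0.1687]
eef_rot: [-0.01, 0.701, 0.713, -0.021]
wrist_force: [-1.5, 0.5, -0.7]
opening: 1.004
```

```bash
python3 -c "
from h import *
st()"
```

```text
t 62.8 pos [ 0.5315 -0.2041  0.1687] jaw yaw deg 0.92 toolz xy mrad [-42.7 -15.7] F [-1.5  0.5 -0.7] open 1.004
q [-0.555  0.255  1.651 -0.038  1.263 -0.559]
```

Call:
drive_tool --deltas '[[[0, -0.002, 0.04], -0.016], [[0, -0.002, 0.05], 0], [[0, 0, 0.05], 0], [[0, 0, -0.05], 0], [[0, 0, -0.05], 0], [[0, 0, -0.05], 0], [[0, 0, -0.02], 0], [[0, 0, 0], 0], [[0, 0, 0], 0]]'

```text
time_s: 63.7
eef_pos: [0.5421, -0.2101, 0.1768]
eef_rot: [0.009, 0.705, 0.709, -0.016]
wrist_force: [0.1, 0.4, 0.9]
opening: 1.001
```

```bash
python3 -c "
from h import *
st()"
```

```text
t 63.7 pos [ 0.5421 -0.2101  0.1768] jaw yaw deg 0.32 toolz xy mrad [-10.1 -35.2] F [0.1 0.4 0.9] open 1.001
q [-0.554  0.246  1.644 -0.037  1.241 -0.548]
```

Call:
drive_tool --deltas '[[[0, 0, 0], 0], [[-0.003, 0, -0.008], -0.005], [[-0.003, 0, -0.014], 0], [[-0.003, 0, -0.014], 0], [[-0.003, 0, -0.014], 0], [[-0.002, 0, -0.014], 0], [[-0.001, 0, -0.014], 0], [[-0.001, 0, -0.012], 0], [[0, 0, -0.006], 0], [[0, 0, 0], 0]]'

```text
time_s: 64.7
eef_pos: [0.5252, -0.2108, 0.0791]
eef_rot: [0.012, 0.707, 0.707, -0.015]
wrist_force: [0.0, 1.1, -0.1]
opening: 1.004
```

```bash
python3 -c "
from h import *
st()"
```

```text
t 64.7 pos [ 0.5252 -0.2108  0.0791] jaw yaw deg -0.01 toolz xy mrad [ -5.  -38.5] F [ 0.   1.1 -0.1] open 1.004
q [-0.571  0.339  1.75  -0.041  1.037 -0.551]
```

Call:
drive_tool --deltas '[[[0.001, 0, -0.006], 0], [[0.001, 0, -0.01], 0], [[0, 0, -0.011], 0], [[0, 0, -0.009], 0], [[0, 0, -0.006], 0], [[0, 0, -0.003], 0], [[0, 0, 0], 0]]'

```text
time_s: 65.4
eef_pos: [0.5283, -0.2112, 0.031]
eef_rot: [0.013, 0.707, 0.707, -0.015]
wrist_force: [-0.5, -0.1, -0.2]
opening: 0.996
```

```bash
python3 -c "
from h import *
st()"
```

```text
t 65.4 pos [ 0.5283 -0.2112  0.031 ] jaw yaw deg 0.01 toolz xy mrad [ -3.3 -39.5] F [-0.5 -0.1 -0.2] open 0.996
q [-0.569  0.421  1.757 -0.043  0.946 -0.544]
```

Call:
drive_tool --deltas '[[[0, 0, 0.001], 0], [[0, 0, 0], 0], [[0, 0, 0], 0], [[0, 0, 0], 0], [[0, 0, 0], 0], [[0, 0, 0], 0], [[0, 0, 0], 0]]' --gripper 0

```text
time_s: 66.1
eef_pos: [0.5286, -0.2113, 0.0328]
eef_rot: [0.013, 0.707, 0.707, -0.015]
wrist_force: [0.5, -0.4, -1.2]
opening: 0.642
```

```bash
python3 -c "
from h import *
st()"
```

```text
t 66.1 pos [ 0.5286 -0.2113  0.0328] jaw yaw deg 0.01 toolz xy mrad [ -2.3 -40.1] F [ 0.5 -0.4 -1.2] open 0.642
q [-0.569  0.418  1.756 -0.043  0.948 -0.544]
```

Call:
drive_tool --deltas '[[[0, 0, 0.006], 0], [[0, 0, 0.012], 0], [[0, 0, 0.014], 0], [[0, 0, 0.014], 0], [[0, 0, 0.01], 0], [[0, 0, 0.005], 0], [[0, 0, 0], 0]]'

```text
time_s: 66.8
eef_pos: [0.5288, -0.2114, 0.1007]
eef_rot: [0.014, 0.707, 0.707, -0.015]
wrist_force: [1.0, -1.2, -3.8]
opening: 0.638
```

```bash
python3 -c "
from h import *
st()"
```

```text
t 66.8 pos [ 0.5288 -0.2114  0.1007] jaw yaw deg 0.01 toolz xy mrad [ -0.7 -41.1] F [ 1.  -1.2 -3.8] open 0.638
q [-0.569  0.311  1.735 -0.04   1.075 -0.55 ]
```

Call:
drive_tool --deltas '[[[0, 0.01, 0], 0], [[0, 0.018, 0], 0], [[0, 0.022, 0], 0], [[0, 0.018, 0], 0], [[0, 0.01, 0], 0], [[0, 0.005, 0], 0], [[0, 0, 0], 0]]'

```text
time_s: 67.5
eef_pos: [0.5255, -0.1185, 0.0973]
eef_rot: [0.011, 0.707, 0.707, -0.015]
wrist_force: [0.5, -0.8, -2.5]
opening: 0.639
```

```bash
python3 -c "
from h import *
st()"
```

```text
t 67.5 pos [ 0.5255 -0.1185  0.0973] jaw yaw deg 0.06 toolz xy mrad [ -6.7 -37. ] F [ 0.5 -0.8 -2.5] open 0.639
q [-0.42   0.263  1.805 -0.042  1.065 -0.401]
```

Call:
drive_tool --deltas '[[[0.001, 0, -0.006], 0], [[0.001, 0, -0.012], 0], [[0, 0, -0.012], 0], [[0, 0, -0.01], 0], [[0, 0, -0.008], 0], [[0, 0, -0.006], 0], [[0, 0, -0.004], 0], [[0, 0, 0], 0]]'

```text
time_s: 68.3
eef_pos: [0.5271, -0.1208, 0.0329]
eef_rot: [0.01, 0.708, 0.706, -0.016]
wrist_force: [-1.7, 1.5, 2.6]
opening: 0.641
```

```bash
python3 -c "
from h import *
st()"
```

```text
t 68.3 pos [ 0.5271 -0.1208  0.0329] jaw yaw deg -0.11 toolz xy mrad [ -8.3 -37. ] F [-1.7  1.5  2.6] open 0.641
q [-0.422  0.374  1.82  -0.046  0.94  -0.394]
```

Light contact (Fz +2.6 N) exactly at the seating height, centred on the socket. Release and lift.

Call:
drive_tool --deltas '[[[0, 0, 0], 0], [[0, 0, 0], 0], [[0, 0, 0], 0]]' --gripper 0.85

```text
time_s: 68.6
eef_pos: [0.5287, -0.1215, 0.0344]
eef_rot: [0.012, 0.708, 0.706, -0.015]
wrist_force: [-1.0, 0.6, -1.1]
opening: 0.847
```

Call:
drive_tool --deltas '[[[0, 0, 0.004], 0], [[0, 0, 0.012], 0], [[0, 0, 0.016], 0], [[0, 0, 0.018], 0], [[0, 0, 0.018], 0], [[0, 0, 0.02], 0], [[0, 0, 0.02], 0], [[-0.01, 0, 0.02], 0], [[-0.02, 0, 0.02], 0], [[-0.03, 0, 0.02], 0]]' --gripper 1

```text
time_s: 69.6
eef_pos: [0.4695, -0.1216, 0.2165]
eef_rot: [0.015, 0.707, 0.707, -0.014]
wrist_force: [0.9, -0.1, 0.6]
opening: 0.996
```

Call:
drive_tool --deltas '[[[-0.03, 0.015, 0.01], 0], [[-0.03, 0.015, 0.01], 0], [[-0.02, 0.015, 0.01], 0], [[-0.01, 0.005, 0], 0], [[0, 0, 0], 0], [[0, 0, 0], 0]]'

```text
time_s: 70.2
eef_pos: [0.3762, -0.0711, 0.2576]
eef_rot: [0.023, 0.707, 0.706, -0.012]
wrist_force: [0.0, -0.5, 1.3]
opening: 1.0
```

```bash
python3 -c "
from h import *
st()
c=camera('top'); np.save('top1.npy',c,allow_pickle=True); cv2.imwrite('pics/top_end.png',cv2.cvtColor(c['frame'],cv2.COLOR_RGB2BGR))
s=camera('scene'); np.save('scene1.npy',s,allow_pickle=True); crop(s,70,110,410,370,2.3,'pics/s_end.png')"
```

```text
t 70.2 pos [ 0.3762 -0.0711  0.2576] jaw yaw deg -0.07 toolz xy mrad [ 16.6 -49.7] F [ 0.  -0.5  1.3] open 1.0
q [-0.467 -0.333  2.033 -0.037  1.404 -0.46 ]
```

View pics/top_end.png

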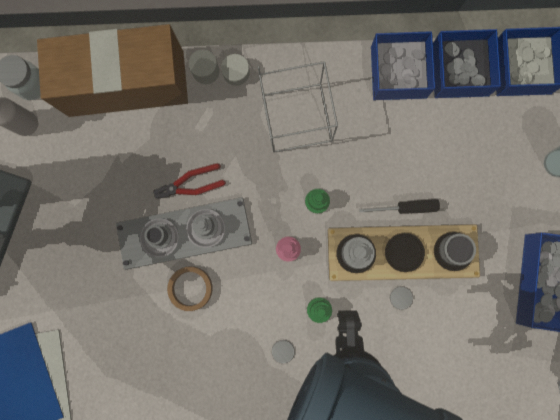

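View pics/s_end.png

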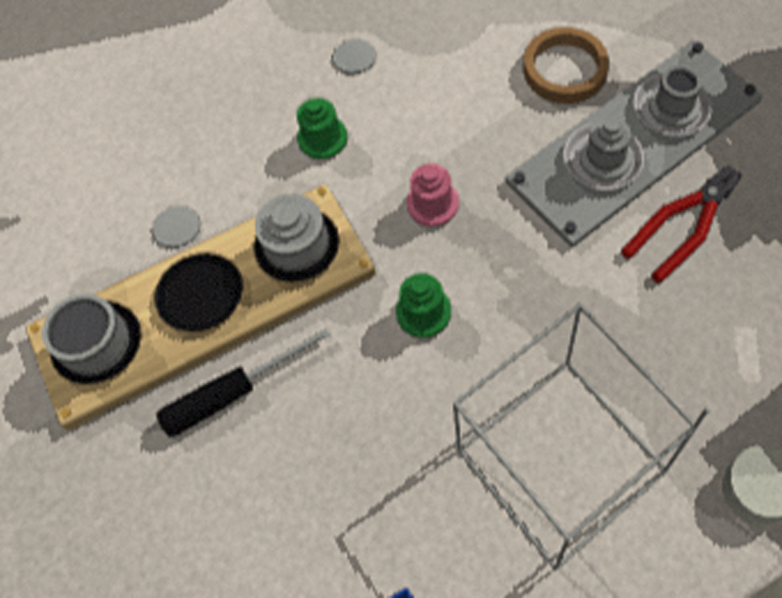

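All four dies are in place and the cube sits at the same pixels as before (top view, corners near (273,151) and (336,142)). I take one close look at seating and centring before handing in.

Run:
```python
from h import *
c=np.load("top1.npy",allow_pickle=True).item(); c0=np.load("top0.npy",allow_pickle=True).item()
a=cv2.resize(cv2.cvtColor(c["frame"],cv2.COLOR_RGB2BGR)[190:280,110:260],None,fx=5,fy=5,interpolation=cv2.INTER_CUBIC)[:,:750]
b=cv2.resize(cv2.cvtColor(c["frame"],cv2.COLOR_RGB2BGR)[218:285,325:485],None,fx=4.6875,fy=4.4,interpolation=cv2.INTER_CUBIC)[:295,:750]
cv2.imwrite("pics/end_zoom.png",cv2.resize(np.vstack([a[:300],a[300:],b]),(750,600)) if 0 else np.vstack([a[:300],b[:295]]))
# where upright, centred dies would show their top-rim circle (head top 44 mm up)
for n,x,y,z in(("Scup",.568,.249,.059),("Scrimp plug top",.5825,.160,.073),("Lcrimp plug top",.527,-.1205,.079),("Lcup",.527,-.3003,.065)):
    print(n,proj(c,[x,y,z]).round(1))
# cube change
d=cv2.absdiff(c["frame"],c0["frame"]).max(2)[60:155,255:340]; print("cube area diff mean/max",d.mean().round(2),(d>50).sum())
```

```text
Scup [[154.  235.7]]
Scrimp plug top [[201.3 225.9]]
Lcrimp plug top [[359.6 252.7]]
Lcup [[459.9 250.2]]
cube area diff mean/max 5.05 0
```

View pics/end_zoom.png

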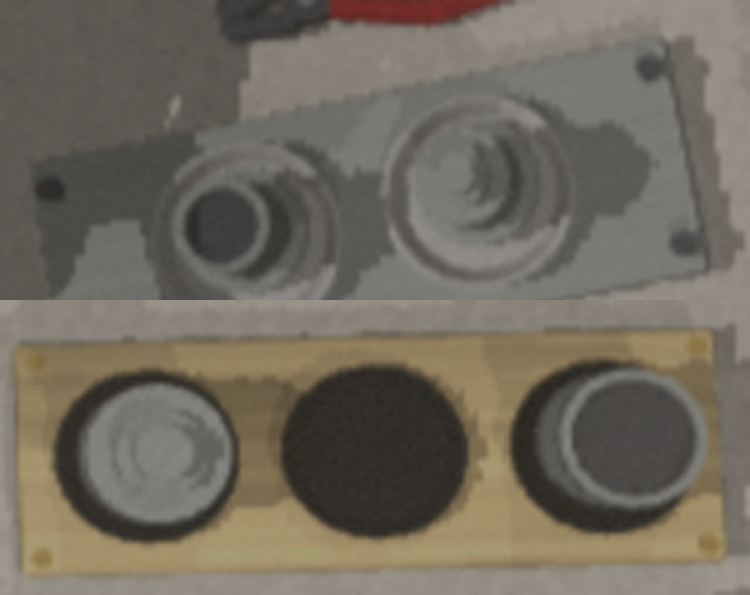

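```bash
python3 -c "
from h import *
print(hand_in()); print(get_obs()['time_s'])"
```

```text
the job is handed in; nothing more can be done
None
the job is handed in; nothing more can be done
```

The die swap is done and handed in at about 70 s, within the 122 s limit. The small cup and small crimp dies stand in the shuttle. The large cup and large crimp dies are stored in the rack sockets their small counterparts came from, and the parking socket is empty again. I did the cup pair first, then the crimp pair, parking each large die in the free socket.

**Seating and position:** The last pictures show all four dies upright. Three sit within about 1 pixel (2 mm) of their expected centres. The small crimp die read about 1.4 pixels (2.5 mm) off along the row, but its shaded plug is hard to measure and the die is fully inside its dish.

**Wire cube:** It shows the same pixels before and after.

**Set-downs:**
- The last three placings showed clear contact at the wrist before I let go, with readings between +2.6 and +10 N.
- The large cup die and the small cup die were released at the expected seating height with no clear contact rise. They may have settled by less than about 1 mm.

**Tool tilt:** The tool drifted up to about 3.5° from vertical during moves. I trimmed it in free air where needed. It was between about 1.5° and 2.7° at the set-downs, and each die settled level once released.

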